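# Charge the sieve with ore lumps and stamp the log

### The arm

A 6-joint arm with a two-finger parallel gripper is mounted at the origin on a cart in front of the work surface, level with it; the furniture and walls round the work are solid. World frame = base frame: x ahead of the robot, y to its left, z up, the work surface at z = 0. Lengths are in m, angles in rad, forces in N, time in s.
With the tool pointing down it reaches from about 0.325 to 0.775 m from the base axis. Payload 9.3 kg.
Tool frame: the origin (TCP) lies at the very end of the fingers, on their centre line; the grasp point (between the pads) lies 19 mm behind it; y points along the fingers, z is the direction in which the jaws open and shut, and the axes are right-handed (so a half turn about y gives the same grasp; the last joint's range is limited). The gripper opens to 85 mm and grips with 20 to 120 N. Pads are 22 mm wide; open, the fingers measure 114 mm over their backs; the gripper's body (76 mm by 85 mm) begins 54 mm behind the grasp point. The pads swing forward as they close: fully open they stand 13 mm farther back than shut.
Start: joints at [-1.364, 0.259, 0.021, 1.334, 0, 1.418], TCP at [0.194, -0.515, 0.231] pointing down, gripper open.
Joint ranges: [-3.04, 3.04], [-0.91, 1.82], [-1.04, 1.36], [-1.92, 1.95], [-1.52, 1.45], [-3.14, 3.14]. Speed limits (rad/s): [2.22, 2.22, 2.79, 3.14, 3.14, 3.14].

### API

Orientations are given as a unit quaternion [w, x, y, z].
In Python, from rig import sensors, snapshot, order gives the robot as it stands. The module is installed in compiled form; this text tells all that it offers.
- The arm moves only by the shell command python3 -m handwheel 'ROWS' [FORCE]. ROWS is JSON, a list that holds one entry, the list of rows, each a list of 7 numbers: the shift along the world's x, y, z in mm, then the turn, a rotation vector about the world's x, y, z in degrees, then the closure, from -1 (fully open) to 1 (shut), so that 0 is half open. A call has 1 to 5 rows; each row is the pose to reach, as a shift and turn from the pose commanded when the call began; what a row does not reach only later rows make up. A row lasts 1/8 s, in which the tool goes at most 62.5 mm and 10.7 degrees, less where a joint would pass 70% of its speed; a pose out of reach is approached as far as the arm can. A call with a gripper value outside its range is refused whole. The fingers move at their own pace and stop on an object; FORCE is the grip in N (left out, the last holds). Time passes only in rows, so rows that repeat a pose let the fingers close. It gives the time, the measured TCP pose, the force and the opening at its end, in the units of the state.
- sensors.get_state(): the state, without advancing time (a new reading comes with each control period).
- snapshot(name): name is "side" or "top" or "wrist"; returns a dict with "frame" (400x640x3 uint8, red, green, blue), "intrinsics" (3x3 intrinsics, pixels), "xyz" and "attitude" of the camera in the world; the wrist camera has in their place "tool_from_camera" (4x4, takes a point from camera to tool coordinates, whose origin is the TCP and whose axes are the tool frame's). Camera axes: x right, y up, looking along -z (the intrinsics and any distortion apply to the point x, -y, -z); pixel columns grow to the right and rows downward; lengths in m; the calibration is good to about 2 mm. A picture is of the moment at which its call begins: read the wrist's pose just before it. There is no depth.
- order.close_job(): hands the job in, once; it reports no verdict.
The state is a dict: "t": time; "joint_positions": joint angles; "qvel": joint speeds; "joint_torque": joint torques, N m; "tcp_pos": TCP position; "orientation": TCP orientation; "wrist_force": force on the tool from outside, world axes, zero at the start; "moment": the same for the moment, N m; "width": opening from 0.0 (shut) to 1.0 (fully open).
Only numpy, scipy, OpenCV 4.12 (cv2) and the standard library are available. Lean on these libraries where they do the work, as an engineer would, in place of code of your own. Each camera call takes 0.05 s, during which the arm holds its last target.

### The job

Pull the flat brush out of its upright sleeve, sweep every ore lump along the loading tray and over its open lip into the sieve (use the brush, do not touch the lumps with the gripper), and stand the brush back in the sleeve, bristles down. When the sieve is loaded, sign the batch off: set the spring stamp down upright wholly on the open log page, press its handle squarely all the way down and hold it a moment, and lift it straight off without sliding it, then stand it upright on the bench again, off the book. Leave the glass vial and the small tin as they are.

Things in the scene. Friction and masses are not known exactly. Their poses are not given: they have to be found in the camera images.
- loading_tray: Bare steel loading tray on four short legs, fixed. 190 mm long (x -100 to +90 mm), 150 mm wide (y); the flat floor's top is 60 mm above the bench. Rims 3 mm thick stand 14 mm above the floor along both long sides and the back (-x) end; the +x end is open, a plain lip that reaches over the sieve. Origin on the bench below it, z up, x from the back towards the lip.
- tray_lip (a point): Middle of the tray's open lip edge, on the floor's top; axes as the tray's.
- sieve: Round test sieve, outside 208 mm across, frame 49 mm high, wall 4 mm, open at the top with the mesh floor 12 mm above the bench; it stands on the bench, fixed, its near part under the tray's lip (the lip reaches about 35 mm inside the frame). Origin on the bench at its centre, z up.
- lump_1: Grey lump of ore, about 25 x 22 mm and 9 mm high, 30 g, lying on the loading tray at the start. 6 to 9 of the nine lumps are there. Origin at the centre of its underside; it may turn or tip over when swept.
- lump_2: Grey lump of ore, about 25 x 22 mm and 9 mm high, 30 g, lying on the loading tray at the start. 6 to 9 of the nine lumps are there. Origin at the centre of its underside; it may turn or tip over when swept.
- lump_3: Grey lump of ore, about 25 x 22 mm and 9 mm high, 30 g, lying on the loading tray at the start. 6 to 9 of the nine lumps are there. Origin at the centre of its underside; it may turn or tip over when swept.
- lump_4: Grey lump of ore, about 25 x 22 mm and 9 mm high, 30 g, lying on the loading tray at the start. 6 to 9 of the nine lumps are there. Origin at the centre of its underside; it may turn or tip over when swept.
- lump_5: Grey lump of ore, about 25 x 22 mm and 9 mm high, 30 g, lying on the loading tray at the start. 6 to 9 of the nine lumps are there. Origin at the centre of its underside; it may turn or tip over when swept.
- lump_6: Grey lump of ore, about 25 x 22 mm and 9 mm high, 30 g, lying on the loading tray at the start. 6 to 9 of the nine lumps are there. Origin at the centre of its underside; it may turn or tip over when swept.
- lump_7: Grey lump of ore, about 25 x 22 mm and 9 mm high, 30 g, lying on the loading tray at the start. 6 to 9 of the nine lumps are there. Origin at the centre of its underside; it may turn or tip over when swept.
- lump_8: Grey lump of ore, about 25 x 22 mm and 9 mm high, 30 g, lying on the loading tray at the start. 6 to 9 of the nine lumps are there. Origin at the centre of its underside; it may turn or tip over when swept.
- lump_9: Grey lump of ore, about 25 x 22 mm and 9 mm high, 30 g, lying on the loading tray at the start. 6 to 9 of the nine lumps are there. Origin at the centre of its underside; it may turn or tip over when swept.
- brush_holder: Brush holder, fixed: a dark foot plate 78 x 56 x 6 mm with a grey upright sleeve on it, open at the top 78 mm above the bench, inside 52 x 30 mm at the mouth tapering to 42 x 18 mm at its floor, 6 mm above the bench. Origin on the bench at its centre, z up, the long side of the mouth along x.
- brush: Flat sieve brush, 60 g, standing bristles down in the sleeve. Axes: y along it from bristles to handle end (up in the sleeve), x its width (along the holder's x at the start), z its thickness; origin midway, on the z = 0 face. Bristles and ferrule, stiff: y -83 to -23, x +-17, z 1 to 13 mm. Flat-sided wooden handle: y -13 to 82, x +-6.5, z 0 to 18 mm; 90 mm of it stands out of the sleeve.
- brush_tip (a point): Middle of the brush's bristle end (brush frame 0, -83, 7 mm); axes as the brush's.
- stamp: Hand stamp with a spring: a black rectangular skirt 48 x 38 mm and 24 mm high, open below with the rubber die inside, that stands on the bench or the paper, and above it a round black handle on a sliding block. 110 g in all. Origin at the centre of the skirt's underside, z up.
- stamp_grip (a point): Point on the axis of the stamp's handle to grip: 66 mm above the skirt's underside when the handle is up. The handle is 28 mm across between 48 and 80 mm, its top is at 95 mm; it moves down with the handle.
- stamp_handle (a joint): How far the stamp's handle is pressed down into its skirt, m: 0 up, 0.008 fully down against the stop. A spring holds it up: about 5 N starts it moving, about 13 N holds it at the stop.
- logbook: Spiral log book lying open and flat, fixed, 210 x 148 mm; the page is 10 mm above the bench. Page spans x -108 to +102 mm and y -74 to +74 mm in its frame. The wire binding runs along the far (+x) edge. Origin on the bench under its middle, z up.
- stack_front (a point): Foremost point of the tall stack of sieves on the shaker, fixed: a solid drum 210 mm across, from 120 to 700 mm above the bench, whose axis lies 110 mm beyond this point in world x; its base below reaches 80 mm nearer the robot. It stands between the loading tray and the log book: pass in front of it.
- vial: Glass sample vial with a black screw cap, 27 mm across, 70 mm high, standing loose on the bench. Leave alone. Origin at the centre of its underside.
- tin: Small aluminium tin with a lid, 50 mm across, 34 mm high, standing loose on the bench. Leave alone. Origin at the centre of its underside.

How it is judged:
By the outcome, as a careful person would: the job done as asked, in the order asked, and still so for the second after the job is handed in, with the robot touching nothing.
Of lump_1, lump_2, lump_3, lump_4, lump_5, lump_6, lump_7, lump_8, lump_9 only 6 to 9 are there at a start; the rules pass over those that are not, and their reading is None.
At some moment in a run one of lump_1, lump_2, lump_3, lump_4, lump_5, lump_6, lump_7, lump_8, lump_9 may be knocked a few centimetres aside while the robot is not near it.
It also fails if it takes over 176 s, if anything falls off the work surface, if the arm or the gripper's body presses on something with over 40 N, if the wrist force passes 120 N, or if a joint passes its speed limit or range.

## Working session

There is one attempt and no reset: what is moved stays moved. The work goes in short steps, Python scripts to look and compute and a shell command to move; the robot and the scene stay as the last step left them, time stands still between calls to the robot, and variables do not carry over. Pictures are saved under pics/ and viewed, and the job is handed in when it is done.

```bash
mkdir -p pics; ls
cat > h.py <<'E'
import numpy as np, cv2
from scipy.spatial.transform import Rotation as R
from rig import sensors, snapshot, order
def q2R(q): return R.from_quat([q[1],q[2],q[3],q[0]]).as_matrix()
def snap(name,fn):
    st=sensors.get_state(); s=snapshot(name)
    cv2.imwrite('pics/'+fn+'.png',s['frame'][:,:,::-1])
    K=np.array(s['intrinsics'])
    if name=='wrist':
        T=np.array(s['tool_from_camera']); Rt=q2R(st['orientation'])
        Rc=Rt@T[:3,:3]; c=np.array(st['tcp_pos'])+Rt@T[:3,3]
    else:
        a=np.array(s['attitude']); Rc=a if a.shape==(3,3) else q2R(a); c=np.array(s['xyz'])
    np.savez('pics/'+fn+'.npz',K=K,Rc=Rc,c=c)
    return s
def cam(fn):
    d=np.load('pics/'+fn+'.npz'); return d['K'],d['Rc'],d['c']
def ray(fn,u,v):
    K,Rc,c=cam(fn); p=np.linalg.inv(K)@[u,v,1]; d=Rc@np.array([p[0],-p[1],-p[2]]); return c,d/np.linalg.norm(d)
def onz(fn,u,v,z):
    c,d=ray(fn,u,v); return c+d*(z-c[2])/d[2]
def proj(fn,P):
    K,Rc,c=cam(fn); q=Rc.T@(np.array(P)-c); p=K@np.array([q[0],-q[1],-q[2]]); return p[:2]/p[2]
def tri(f1,p1,f2,p2):
    c1,d1=ray(f1,*p1);c2,d2=ray(f2,*p2)
    A=np.stack([d1,-d2],1);t=np.linalg.lstsq(A,c2-c1,rcond=None)[0]
    a=c1+t[0]*d1;b=c2+t[1]*d2;return (a+b)/2,np.linalg.norm(a-b)
E
python3 - <<'E'
from h import *
np.set_printoptions(precision=4,suppress=True)
print(sensors.get_state())
for n in ['side','top','wrist']:
    s=snap(n,n+'0'); print(n,{k:v for k,v in s.items() if k!='frame'}, cam(n+'0')[2])
E
```

```text
pics
{'t': 0.0, 'joint_positions': array([-1.3636,  0.2592,  0.0208,  1.3337, -0.    ,  1.4182]), 'qvel': array([ 0.0004,  0.0009, -0.0001,  0.0021,  0.0004, -0.0002]), 'joint_torque': array([ -0.0012, -55.5638,  34.4531,   0.0138,  -0.0003,  -0.    ]), 'tcp_pos': array([ 0.1936, -0.5145,  0.2307]), 'orientation': array([ 0.1265, -0.1265,  0.6962, -0.6952]), 'wrist_force': array([-0.0744,  0.2709, -0.5404]), 'moment': array([-0.0225, -0.0201, -0.0205]), 'width': 0.9975935964120962}
side {'intrinsics': array([[458.1295,   0.    , 318.9946],
       [  0.    , 458.1295, 200.3945],
       [  0.    ,   0.    ,   1.    ]]), 'xyz': array([ 0.1854, -1.1735,  1.3634]), 'attitude': array([ 0.9029,  0.3956, -0.0678, -0.1537])} [ 0.1854 -1.1735  1.3634]
top {'intrinsics': array([[378.7809,   0.    , 320.7318],
       [  0.    , 378.7809, 199.197 ],
       [  0.    ,   0.    ,   1.    ]]), 'xyz': array([0.3907, 0.0031, 1.2686]), 'attitude': array([ 0.7395,  0.0733, -0.0682, -0.6656])} [0.3907 0.0031 1.2686]
wrist {'intrinsics': array([[331.6088,   0.    , 315.9078],
       [  0.    , 331.6088, 205.5979],
       [  0.    ,   0.    ,   1.    ]]), 'tool_from_camera': array([[ 0.001 , -0.9543, -0.2988, -0.0764],
       [ 0.0002,  0.2988, -0.9543, -0.1433],
       [ 1.    ,  0.0008,  0.0005, -0.0009],
       [ 0.    ,  0.    ,  0.    ,  1.    ]])} [ 0.2648 -0.4869  0.3741]
```

View pics/side0.png

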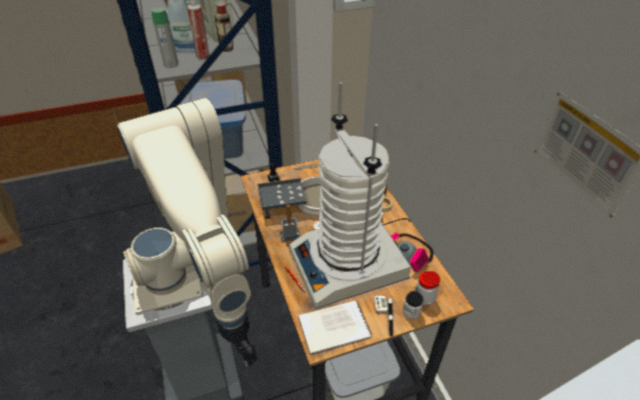

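View pics/top0.png

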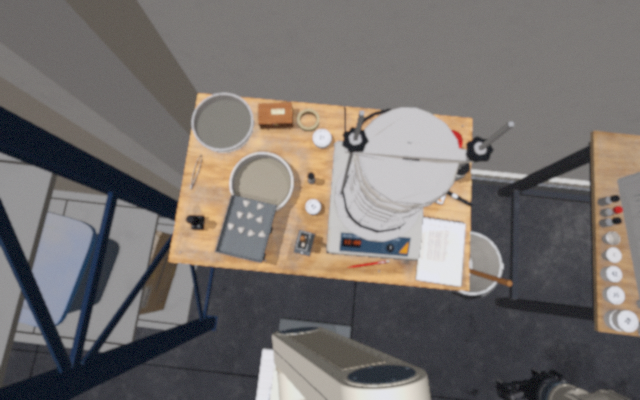

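View pics/wrist0.png

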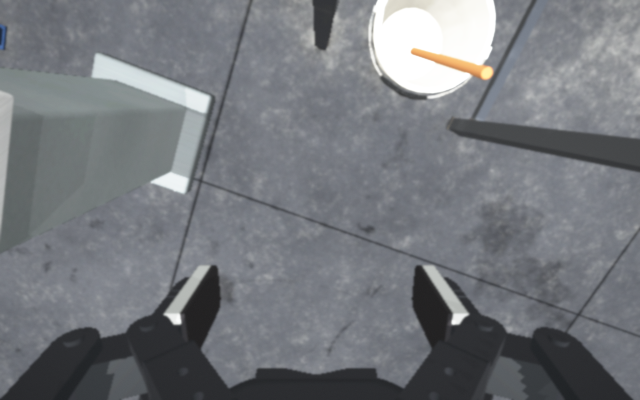

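Run:
```python
import cv2
a=cv2.imread('pics/top0.png')
cv2.imwrite('pics/t0a.png',cv2.resize(a[170:270,165:345],None,fx=4.4,fy=4.4,interpolation=cv2.INTER_CUBIC))
cv2.imwrite('pics/t0b.png',cv2.resize(a[180:300,320:480],None,fx=4.4,fy=4.4,interpolation=cv2.INTER_CUBIC))
a=cv2.imread('pics/side0.png')
cv2.imwrite('pics/s0a.png',cv2.resize(a[150:270,230:390],None,fx=4.4,fy=4.4,interpolation=cv2.INTER_CUBIC))
from h import *
np.set_printoptions(precision=4,suppress=True)
for P in [(.4,0,0),(.5,0,0),(.4,.1,0),(.4,-.2,0)]: print(P,proj('top0',P),proj('side0',P))
```

```text
(0.4, 0, 0) [320.7257 273.4572] [271.0909 252.534 ]
(0.5, 0, 0) [323.859  243.1067] [295.5545 246.1816]
(0.4, 0.1, 0) [290.5095 270.2173] [264.7206 234.8311]
(0.4, -0.2, 0) [381.4164 279.9646] [285.4365 292.4002]
```

View pics/t0a.png

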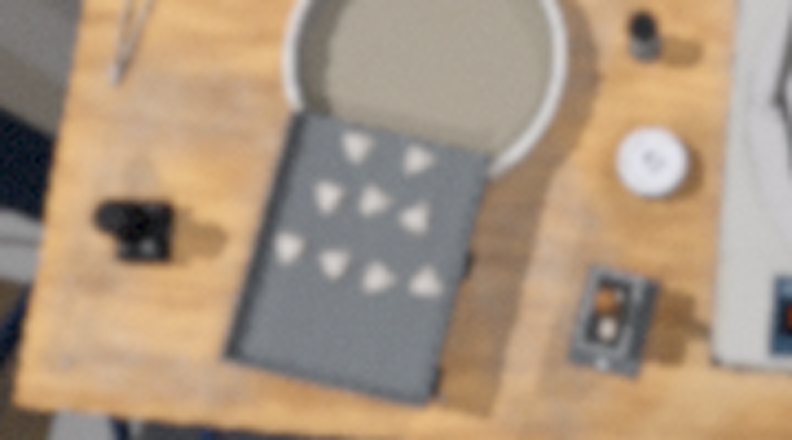

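View pics/t0b.png

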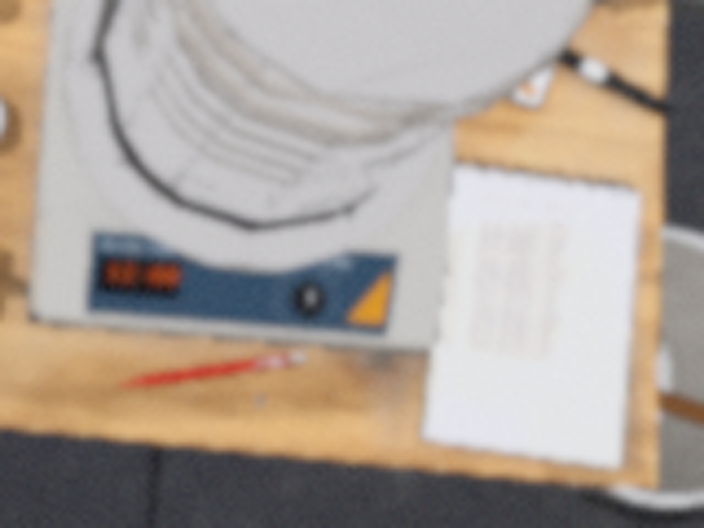

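View pics/s0a.png

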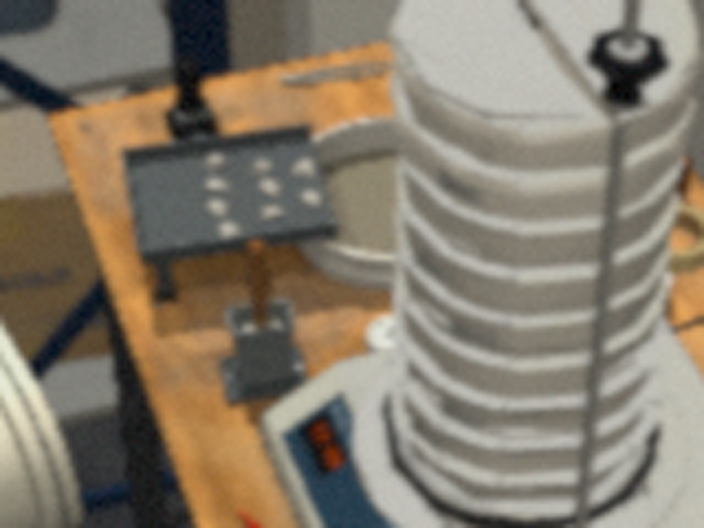

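Run:
```python
from h import *
np.set_printoptions(precision=4,suppress=True)
f=lambda x,y,z,s=4.4,o=(165,170): onz('top0',x/s+o[0],y/s+o[1],z)
for n,x,y,z in [('lipL',297,112,.074),('lipR',492,155,.067),('backL',230,355,.074),('backR',432,402,.074),('hold mouth c',610,315,.078),('foot c',613,320,.003),('stampbase',145,238,.012),('stamptop',115,213,.095),('tin',653,162,.034),('vialtop',643,25,.07)]: print(n,f(x,y,z))
for x,y in [(357,148),(418,158),(328,196),(373,201),(417,218),(290,247),(333,263),(377,279),(425,280)]: print('lump',f(x,y,.067))
for n,x,y in [('bFL',455,168),('bFR',640,188),('bNL',425,440),('bNR',620,468)]: print(n,f(x,y,.01,4.4,(320,180)))
for x,y in [(20,330),(80,30)]: print('table',f(x,y,0))
for x,y in [(430,470),(650,485),(660,0)]: print('table',f(x,y,0,4.4,(320,180)))
for x,y in [(35,318),(440,350)]: print('shaker base',f(x,y,0.03,4.4,(320,180)))
```

```text
lipL [0.615  0.3087 0.074 ]
lipR [0.5995 0.1636 0.067 ]
backL [0.4351 0.3294 0.074 ]
backR [0.4175 0.1822 0.074 ]
hold mouth c [0.4913 0.0637 0.078 ]
foot c [0.4942 0.0649 0.003 ]
stampbase [0.5178 0.4244 0.012 ]
stamptop [0.5249 0.4208 0.095 ]
tin [0.6126 0.0468 0.034 ]
vialtop [0.7083 0.0642 0.07  ]
lump [0.5942 0.2627 0.067 ]
lump [0.5916 0.2172 0.067 ]
lump [0.5567 0.2786 0.067 ]
lump [0.5565 0.2455 0.067 ]
lump [0.5475 0.2119 0.067 ]
lump [0.5168 0.3005 0.067 ]
lump [0.5085 0.2678 0.067 ]
lump [0.5004 0.2345 0.067 ]
lump [0.5033 0.2    0.067 ]
bFL [ 0.6173 -0.324   0.01  ]
bFR [ 0.6167 -0.4651  0.01  ]
bNL [ 0.4118 -0.3122  0.01  ]
bNR [ 0.4067 -0.4564  0.01  ]
table [0.4398 0.5106 0.    ]
table [0.6761 0.5069 0.    ]
table [ 0.3906 -0.3196  0.    ]
table [ 0.3968 -0.4826  0.    ]
table [ 0.7694 -0.4802  0.    ]
shaker base [ 0.4693 -0.0162  0.03  ]
shaker base [ 0.4773 -0.3147  0.03  ]
```

```bash
cat >> h.py <<'E'
np.set_printoptions(precision=4,suppress=True)
def Rdown(yawdeg):
    # tool x horizontal at yaw, tool y down, tool z = x cross y
    a=np.radians(yawdeg); x=np.array([np.cos(a),np.sin(a),0]); y=np.array([0,0,-1.]); return np.stack([x,y,np.cross(x,y)],1)
def go(p,yaw):
    st=sensors.get_state(); Rt=q2R(st['orientation'])
    d=(np.array(p)-st['tcp_pos'])*1000; rv=np.degrees(R.from_matrix(Rdown(yaw)@Rt.T).as_rotvec())
    print('shift',d.round(1),'rot',rv.round(1))
def st():
    s=sensors.get_state();Rt=q2R(s['orientation'])
    print('t',round(s['t'],2),'tcp',s['tcp_pos'],'yaw',np.degrees(np.arctan2(Rt[1,0],Rt[0,0])).round(1),'toolY',Rt[:,1],'F',s['wrist_force'],'M',s['moment'],'w',round(s['width'],3),'q',s['joint_positions'])
E
python3 -c "
from h import *
st();go([.40,.0,.30],0)"
```

```text
t 0.15 tcp [ 0.1936 -0.5146  0.2308] yaw -159.4 toolY [-0.0002  0.001  -1.    ] F [-0.3177 -0.0848  0.4245] M [ 0.0114 -0.0606 -0.0342] w 1.004 q [-1.3636  0.2591  0.021   1.3337  0.      1.4182]
shift [206.4 514.6  69.2] rot [ -0.   -0.1 159.4]
```

```bash
python3 -m handwheel '[[[20,60,30,0,0,10,-1],[40,120,60,0,0,20,-1],[60,180,70,0,0,30,-1],[80,235,70,0,0,40,-1],[100,290,70,0,0,50,-1]]]'; python3 -m handwheel '[[[20,40,0,0,0,10,-1],[40,80,0,0,0,20,-1],[60,120,0,0,0,30,-1],[80,160,0,0,0,40,-1],[100,200,0,0,0,50,-1]]]';python3 -m handwheel '[[[5,10,0,0,0,10,-1],[5,25,0,0,0,20,-1],[5,25,0,0,0,30,-1],[5,25,0,0,0,40,-1],[5,25,0,0,0,50,-1]]]'; python3 -c "
from h import *
st();go([.40,.064,.30],0);snap('wrist','w1')"
```

```text
t: 0.78
tcp_pos: [0.2911, -0.2303, 0.3014]
orientation: [-0.41, 0.41, -0.576, 0.576]
wrist_force: [0.8, -0.4, 0.8]
width: 1.0
t: 1.4
tcp_pos: [0.3913, -0.0306, 0.3012]
orientation: [-0.615, 0.615, -0.348, 0.349]
wrist_force: [0.2, -0.2, 0.2]
width: 0.998
t: 2.02
tcp_pos: [0.3959, -0.007, 0.3011]
orientation: [0.705, -0.705, 0.056, -0.056]
wrist_force: [0.1, 0.5, 0.2]
width: 1.0
t 2.02 tcp [ 0.3959 -0.007   0.3011] yaw -9.0 toolY [-0.0003  0.0001 -1.    ] F [0.0807 0.5203 0.2127] M [-0.0104 -0.0369  0.0253] w 1.0 q [-0.2304 -0.0205 -0.1305  1.4611  0.     -0.0725]
shift [ 4.1 71.  -1.1] rot [-0. -0.  9.]
```

View pics/w1.png

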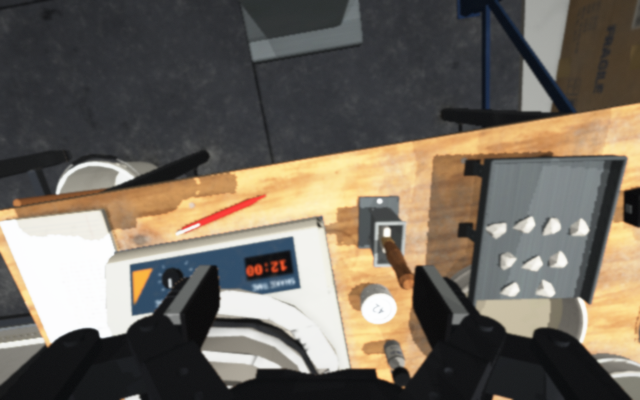

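Run:
```python
import cv2
a=cv2.imread('pics/w1.png')
cv2.imwrite('pics/w1a.png',cv2.resize(a[185:295,345:425],None,fx=5,fy=5,interpolation=cv2.INTER_CUBIC))
cv2.imwrite('pics/w1b.png',cv2.resize(a[140:320,450:640],None,fx=3.2,fy=3.2,interpolation=cv2.INTER_CUBIC))
```

```text
(no output)
```

View pics/w1a.png

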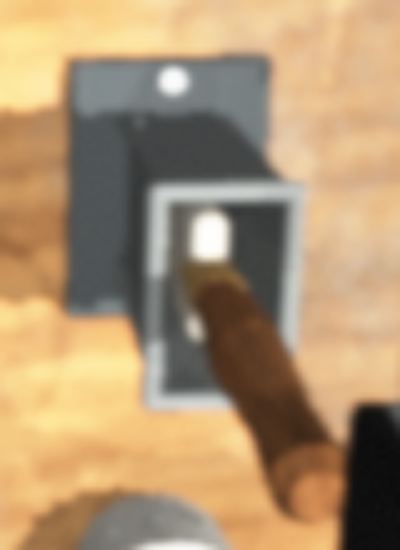

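View pics/w1b.png

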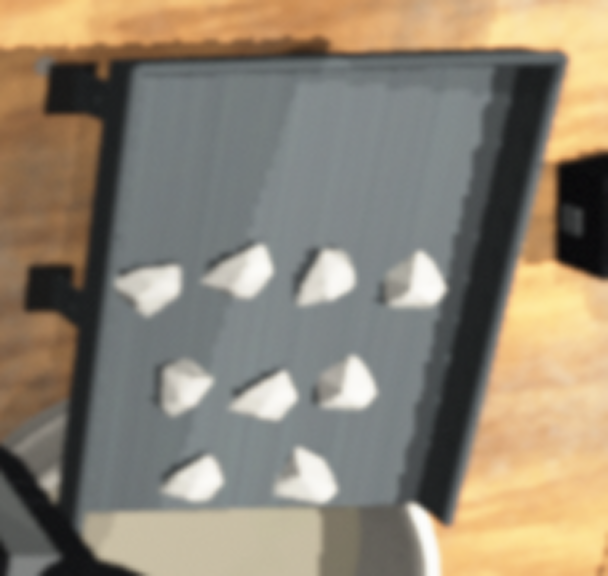

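Run:
```python
from h import *
f=lambda x,y,z: onz('w1',x/5+345,y/5+185,z)
C=[f(*p,.078)[:2] for p in [(150,186),(303,186),(298,402),(148,405)]]
for c in C: print('mouth',c)
print('mean',np.mean(C,0))
d=(C[3]+C[2]-C[0]-C[1])/2; print('len',np.linalg.norm(d),'yaw',np.degrees(np.arctan2(d[1],d[0])))
C=[f(*p,.006)[:2] for p in [(70,60),(267,57),(67,308)]]
for c in C: print('foot',c)
print('foot c',(C[1]+C[2])/2)
for z in (.165,.168,.171): print('handle end',z,f(312,490,z))
for p in [(293,510),(332,475),(300,455),(330,515)]: print(f(*p,.168))
g=lambda x,y,z: onz('w1',x/3.2+450,y/3.2+140,z)
for n,x,y,z in [('lipR floor',83,513,.06),('lipL floor in',415,503,.06),('backL rim',565,58,.074),('backR rim',115,62,.074),('lipLrim',447,522,.074)]: print(n,g(x,y,z))
```

```text
mouth [0.4644 0.0533]
mouth [0.4701 0.0888]
mouth [0.5263 0.0831]
mouth [0.5213 0.0467]
mean [0.4955 0.068 ]
len 0.05687030523291477 yaw -6.146730172103364
foot [0.4525 0.0447]
foot [0.4602 0.0983]
foot [0.5262 0.035 ]
foot c [0.4932 0.0666]
handle end 0.165 [0.4964 0.066  0.165 ]
handle end 0.168 [0.4945 0.0653 0.168 ]
handle end 0.171 [0.4926 0.0647 0.171 ]
[0.4982 0.0614 0.168 ]
[0.4919 0.0693 0.168 ]
[0.4868 0.0637 0.168 ]
[0.5004 0.0683 0.168 ]
lipR floor [0.6031 0.1767 0.06  ]
lipL floor in [0.6201 0.313  0.06  ]
backL rim [0.4345 0.3401 0.074 ]
backR rim [0.411  0.1846 0.074 ]
lipLrim [0.6202 0.3152 0.074 ]
```

```bash
python3 -m handwheel '[[[25,20,-10,0,0,0,-1],[50,40,-20,0,0,1,-1],[75,60,-30,0,0,1.5,-1],[98,73,-50,0,0,1.5,-1],[98,73,-50,0,0,1.5,-1]]]'; python3 -c "
from h import *
st();snap('wrist','w2');snap('side','s2');snap('top','t2')
a=cv2.imread('pics/s2.png')
cv2.imwrite('pics/s2a.png',cv2.resize(a[150:270,230:390],None,fx=4.4,fy=4.4,interpolation=cv2.INTER_CUBIC))"
```

```text
t: 2.7
tcp_pos: [0.4942, 0.0666, 0.2493]
orientation: [-0.705, 0.705, -0.05, 0.048]
wrist_force: [-0.1, 0.4, 0.7]
width: 0.997
t 2.7 tcp [0.4942 0.0666 0.2493] yaw -8.0 toolY [-0.0035  0.0002 -1.    ] F [-0.0721  0.4015  0.7061] M [-0.0049  0.0108 -0.029 ] w 0.997 q [-0.0346  0.1682 -0.0517  1.3544  0.0001  0.1043]
```

View pics/w2.png

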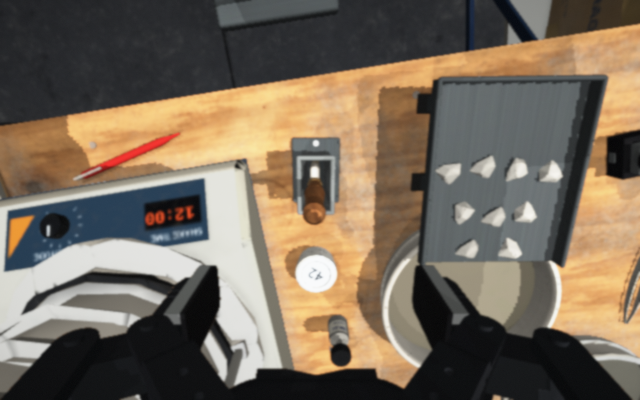

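View pics/s2a.png

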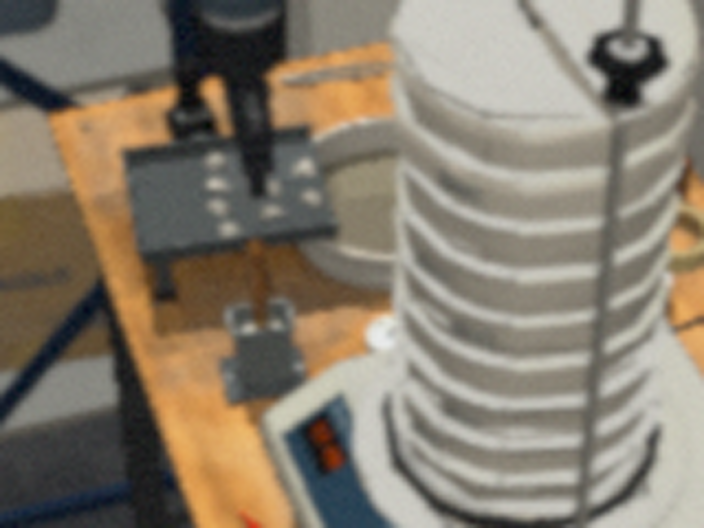

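View pics/t2.png

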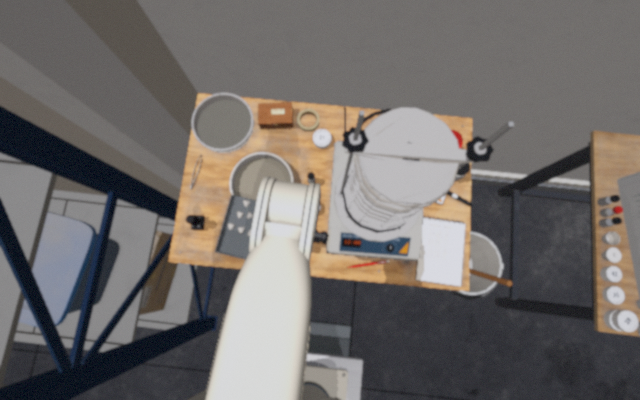

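Run:
```python
import cv2
a=cv2.imread('pics/w2.png')
cv2.imwrite('pics/w2a.png',cv2.resize(a[130:240,275:355],None,fx=6,fy=6,interpolation=cv2.INTER_CUBIC)[:600])
```

```text
(no output)
```

View pics/w2a.png

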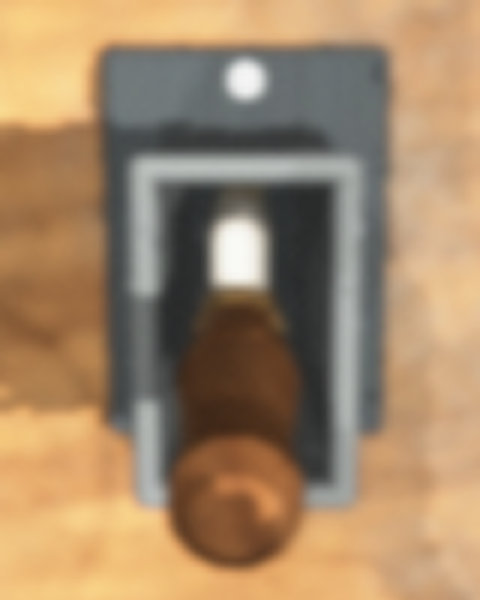

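```bash
python3 - <<'E'
from h import *
f=lambda x,y,z: onz('w2',x/6+275,y/6+130,z)
C=[f(*p,.078)[:2] for p in [(130,158),(359,158),(356,504),(138,504)]]
print(C,np.mean(C,0))
d=(C[3]+C[2]-C[0]-C[1])/2; print('len',np.linalg.norm(d),'yaw',np.degrees(np.arctan2(d[1],d[0])))
e=C[1]-C[0]; print(np.degrees(np.arctan2(-e[0],e[1])))
C=[f(*p,.006)[:2] for p in [(102,50),(388,48),(108,430),(382,430)]];print('foot',np.mean(C,0))
print(f(237,500,.168))
st()
E
python3 -m handwheel '[[[0,0,-35,0,0,0,-1],[0,0,-70,0,0,0,-1],[0,-1,-105,0,0,0,-1],[0,-1,-135,0,0,0,-1],[0,-1,-135,0,0,0,-1]]]'; python3 -c "
from h import *
st();snap('wrist','w3')"
```

```text
[array([0.4641, 0.0531]), array([0.4691, 0.089 ]), array([0.5264, 0.0814]), array([0.5213, 0.0454])] [0.4952 0.0672]
len 0.05779379311045439 yaw -7.609944555967418
-8.013463498807361
foot [0.4945 0.0672]
[0.4932 0.0665 0.168 ]
t 2.85 tcp [0.4936 0.0657 0.2516] yaw -8.0 toolY [-0.     -0.0001 -1.    ] F [ 0.3384 -0.0303  0.1305] M [-0.0067  0.0136  0.0282] w 1.003 q [-0.0363  0.164  -0.051   1.3559 -0.0001  0.1025]
t: 3.48
tcp_pos: [0.4926, 0.0645, 0.1156]
orientation: [-0.705, 0.705, -0.05, 0.048]
wrist_force: [0.0, -0.5, 0.6]
width: 1.003
t 3.48 tcp [0.4926 0.0645 0.1156] yaw -8.0 toolY [-0.0026  0.     -1.    ] F [ 0.0421 -0.5059  0.6173] M [ 0.0317  0.0201 -0.0138] w 1.003 q [-0.0389  0.2351 -0.3173  1.0209 -0.0001  0.1001]
```

View pics/w3.png

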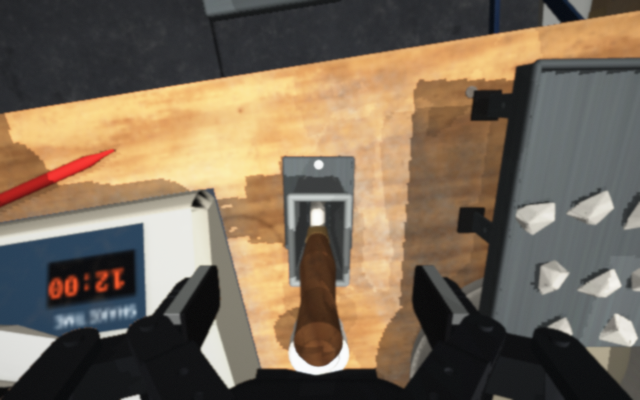

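```bash
python3 -m handwheel '[[[0,1.5,0,0,0,0,-0.5],[0,1.5,0,0,0,0,0],[0,1.5,0,0,0,0,1],[0,1.5,0,0,0,0,1],[0,1.5,0,0,0,0,1]]]' 60;python3 -m handwheel '[[[0,0,0,0,0,0,1],[0,0,0,0,0,0,1],[0,0,0,0,0,0,1],[0,0,0,0,0,0,1]]]' 60; python3 -c "
from h import *
st();snap('wrist','w4')"
```

```text
t: 4.15
tcp_pos: [0.4942, 0.0662, 0.1167]
orientation: [-0.705, 0.706, -0.048, 0.049]
wrist_force: [0.0, -1.3, 5.9]
width: 0.2
t: 4.65
tcp_pos: [0.4943, 0.0663, 0.1167]
orientation: [-0.705, 0.706, -0.048, 0.049]
wrist_force: [-1.2, -1.9, 4.7]
width: 0.203
t 4.65 tcp [0.4943 0.0663 0.1167] yaw -7.9 toolY [ 0.0008 -0.0004 -1.    ] F [-1.1908 -1.8801  4.7226] M [-0.3203  0.233  -0.0126] w 0.203 q [-0.035   0.2351 -0.3143  1.0205 -0.0003  0.1028]
```

View pics/w4.png

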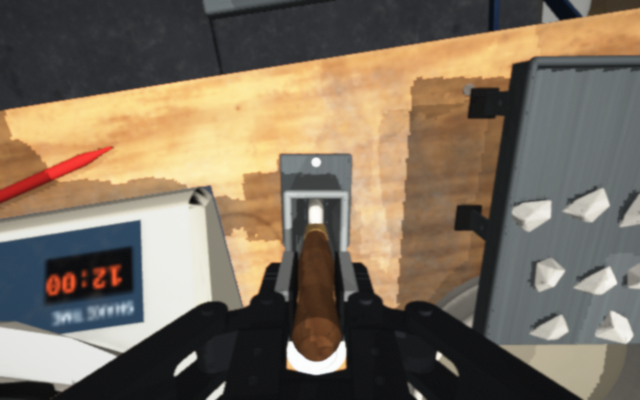

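```bash
python3 -m handwheel '[[[0,0,15,0,0,0,1],[0,0,40,0,0,0,1],[0,0,70,0,0,0,1],[0,0,100,0,0,0,1],[0,0,130,0,0,0,1]]]';python3 -m handwheel '[[[-10,5,10,0,0,10,1],[-20,20,10,0,0,20,1],[-30,40,10,0,0,30,1],[-35,60,10,0,0,40,1],[-35,80,10,0,0,50,1]]]'; python3 -m handwheel '[[[0,10,0,0,0,10,1],[0,20,0,0,0,20,1],[0,30,0,0,0,30,1],[0,40,0,0,0,40,1],[0,40,0,0,0,40,1]]]'; python3 -c "
from h import *
st();snap('wrist','w5');snap('side','s5');snap('top','t5')
a=cv2.imread('pics/s5.png')
cv2.imwrite('pics/s5a.png',cv2.resize(a[120:240,220:380],None,fx=4.4,fy=4.4,interpolation=cv2.INTER_CUBIC))"
```

```text
t: 5.32
tcp_pos: [0.4938, 0.0665, 0.2469]
orientation: [0.706, -0.705, 0.049, -0.048]
wrist_force: [0.4, 0.2, -0.9]
width: 0.203
t: 5.95
tcp_pos: [0.4585, 0.1471, 0.2561]
orientation: [0.659, -0.659, -0.256, 0.256]
wrist_force: [-0.1, -0.4, -0.6]
width: 0.201
t: 6.58
tcp_pos: [0.4588, 0.1868, 0.2559]
orientation: [0.533, -0.533, -0.464, 0.465]
wrist_force: [0.8, -0.7, -0.7]
width: 0.204
t 6.58 tcp [0.4588 0.1868 0.2559] yaw 82.1 toolY [-0.0006  0.     -1.    ] F [ 0.7788 -0.7195 -0.6684] M [ 0.0415 -0.031   0.0055] w 0.204 q [ 0.217   0.159  -0.0463  1.3661  0.0001 -1.216 ]
```

View pics/w5.png

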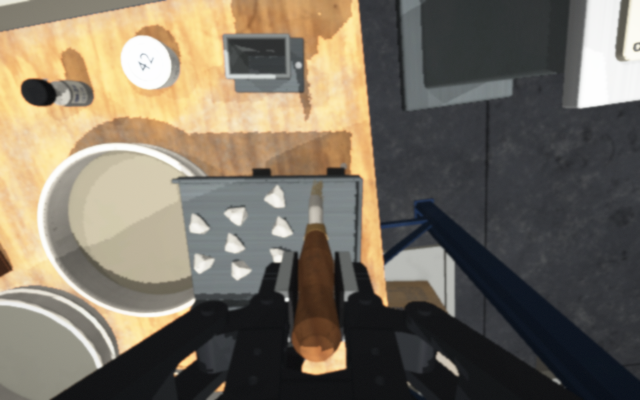

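View pics/s5a.png

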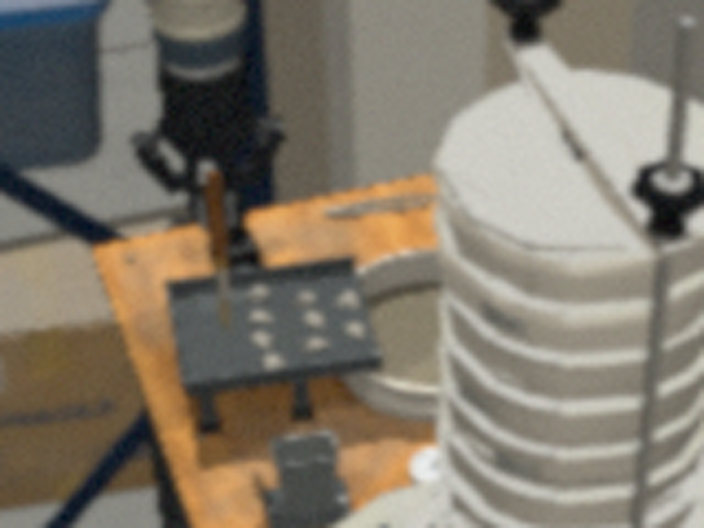

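Run:
```python
import cv2
a=cv2.imread('pics/w5.png')
cv2.imwrite('pics/w5a.png',cv2.resize(a[160:320,165:375],None,fx=3.7,fy=3.7,interpolation=cv2.INTER_CUBIC))
```

```text
(no output)
```

View pics/w5a.png

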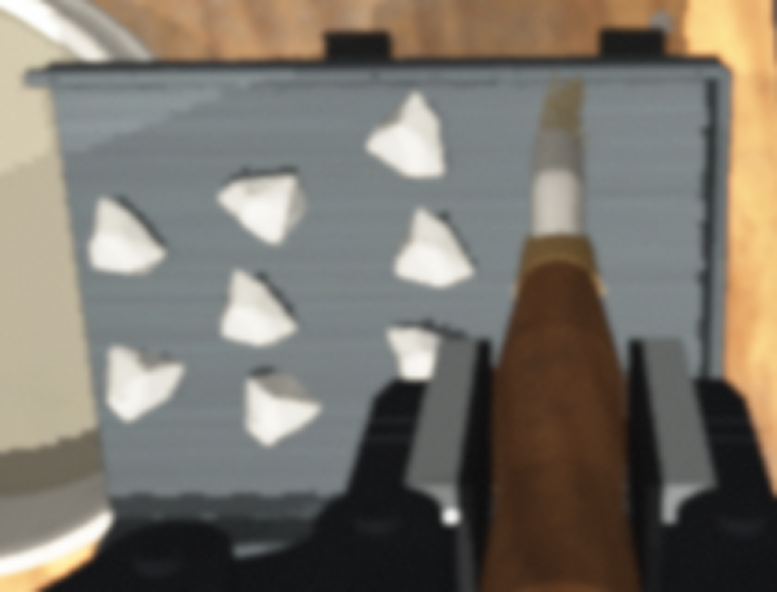

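```bash
cat > tray.py <<'E'
from h import *
f=lambda x,y,z: onz('w5',x/3.7+165,y/3.7+160,z)
if __name__=='__main__':
    a=f(28,72,.074);b=f(728,60,.074);print('R rim',a,b,'len',np.linalg.norm(a-b),'yaw',np.degrees(np.arctan2(*(a-b)[[1,0]])))
    c=f(52,88,.06);d=f(112,497,.06);print('lip floor',c,d,np.linalg.norm(c-d),'yaw',np.degrees(np.arctan2((c-d)[0]*-1,(c-d)[1]))  )
    print('brush tip',f(565,80,.145))
    for p in [(105,240),(143,385),(265,205),(255,310),(278,410),(410,140),(432,250),(412,345)]:print('lump',f(*p,.066))
E
python3 tray.py
```

```text
R rim [0.6004 0.1659 0.074 ] [0.4123 0.1888 0.074 ] len 0.18958222822059076 yaw -6.959023739140816
lip floor [0.6015 0.1736 0.06  ] [0.6172 0.3054 0.06  ] 0.13271827474309078 yaw 173.18284636171913
brush tip [0.4548 0.1716 0.145 ]
lump [0.5953 0.2187 0.066 ]
lump [0.5955 0.2657 0.066 ]
lump [0.5472 0.2146 0.066 ]
lump [0.557  0.2463 0.066 ]
lump [0.557  0.2796 0.066 ]
lump [0.5026 0.2012 0.066 ]
lump [0.502  0.2349 0.066 ]
lump [0.513  0.2639 0.066 ]
```

```bash
python3 -m handwheel '[[[0,19,-30,0,0,1,1],[0,19,-60,0,0,1,1],[0,19,-77,0,0,1,1],[0,19,-80,0,0,1,1],[0,19,-82,0,0,1,1]]]'; python3 -m handwheel '[[[0,0,-1,0,0,0,1],[0,0,-1,0,0,0,1]]]';  python3 -c "
from h import *
st();snap('wrist','w6');snap('side','s6')
a=cv2.imread('pics/s6.png')
cv2.imwrite('pics/s6a.png',cv2.resize(a[120:240,220:380],None,fx=4.4,fy=4.4,interpolation=cv2.INTER_CUBIC))"
```

```text
t: 7.35
tcp_pos: [0.4593, 0.2052, 0.1747]
orientation: [-0.529, 0.53, 0.469, -0.468]
wrist_force: [0.4, 0.3, -1.2]
width: 0.205
t: 7.6
tcp_pos: [0.4592, 0.2054, 0.1737]
orientation: [-0.529, 0.529, 0.469, -0.469]
wrist_force: [0.2, -0.8, -1.0]
width: 0.199
t 7.6 tcp [0.4592 0.2054 0.1737] yaw 83.1 toolY [ 0.0008  0.0002 -1.    ] F [ 0.1863 -0.8104 -1.027 ] M [-0.0212  0.0153  0.0209] w 0.199 q [ 0.2536  0.2032 -0.2019  1.1648 -0.     -1.1967]
```

View pics/w6.png

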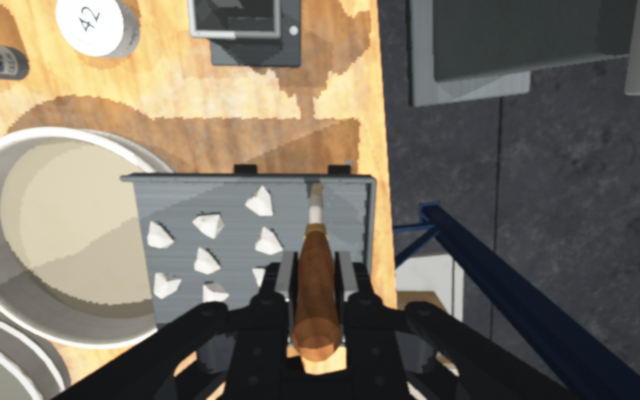

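View pics/s6a.png

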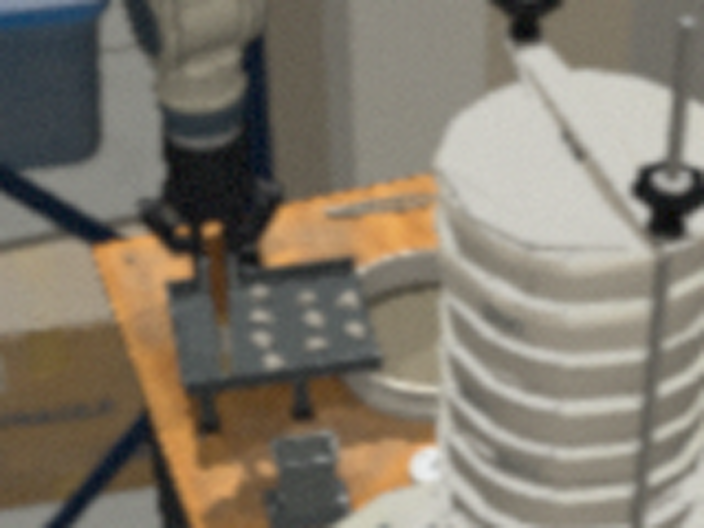

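```bash
for i in 1 2; do python3 -m handwheel '[[[0,0,-1,0,0,0,1],[0,0,-1,0,0,0,1],[0,0,-1,0,0,0,1]]]'; done
```

```text
t: 8.07
tcp_pos: [0.459, 0.2054, 0.1722]
orientation: [0.529, -0.529, -0.469, 0.469]
wrist_force: [-0.5, -0.3, -0.4]
width: 0.202
t: 8.45
tcp_pos: [0.459, 0.2054, 0.1712]
orientation: [0.529, -0.529, -0.469, 0.469]
wrist_force: [-0.4, 0.5, -1.1]
width: 0.204
```

```bash
python3 -m handwheel '[[[14,-1.7,0,0,0,0,1],[28,-3.4,0,0,0,0,1],[42,-5.1,0,0,0,0,1],[56,-6.9,0,0,0,0,1],[69.5,-8.5,0,0,0,0,1]]]'; python3 -c "
from h import *
st();snap('wrist','w7')"
```

```text
t: 9.07
tcp_pos: [0.5295, 0.1967, 0.171]
orientation: [0.529, -0.529, -0.469, 0.469]
wrist_force: [-0.6, 0.1, -1.3]
width: 0.199
t 9.07 tcp [0.5295 0.1967 0.171 ] yaw 83.1 toolY [-0.0003 -0.0001 -1.    ] F [-0.5506  0.0511 -1.2843] M [-0.034   0.0819  0.0085] w 0.199 q [ 0.2071  0.3075 -0.0642  1.1995 -0.     -1.2434]
```

View pics/w7.png

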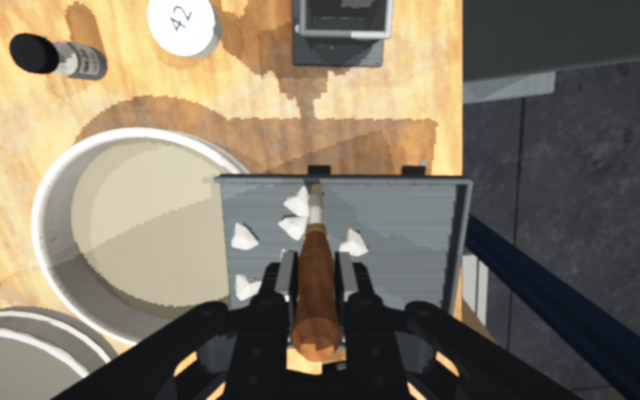

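```bash
python3 -m handwheel '[[[12,-1.5,0,0,0,0,1],[24,-3,0,0,0,0,1],[36,-4.4,0,0,0,0,1],[48,-5.9,0,0,0,0,1],[59.5,-7.3,0,0,0,0,1]]]';python3 -m handwheel '[[[7,-1,0,0,0,0,1],[14,-1.7,0,0,0,0,1],[21,-2.6,0,0,0,0,1],[28,-3.4,0,0,0,0,1],[34,-4.2,0,0,0,0,1]]]'; python3 -c "
from h import *
st();snap('wrist','w8')"
```

```text
t: 9.75
tcp_pos: [0.5888, 0.1895, 0.1712]
orientation: [-0.529, 0.529, 0.469, -0.469]
wrist_force: [0.6, 0.6, -0.5]
width: 0.202
t: 10.38
tcp_pos: [0.6224, 0.1854, 0.1712]
orientation: [-0.529, 0.529, 0.469, -0.469]
wrist_force: [0.7, -0.3, 0.1]
width: 0.205
t 10.38 tcp [0.6224 0.1854 0.1712] yaw 83.1 toolY [ 0. -0. -1.] F [ 0.6823 -0.2783  0.1126] M [-0.0086 -0.0218  0.0195] w 0.205 q [ 0.1604  0.4495  0.1578  1.279  -0.     -1.2903]
```

View pics/w8.png

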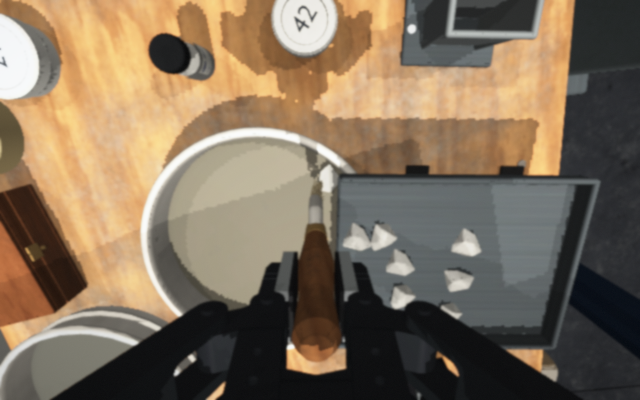

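Run:
```python
import cv2
a=cv2.imread('pics/w8.png')
cv2.imwrite('pics/w8a.png',cv2.resize(a[125:285,260:480],None,fx=3.6,fy=3.6,interpolation=cv2.INTER_CUBIC))
```

```text
(no output)
```

View pics/w8a.png

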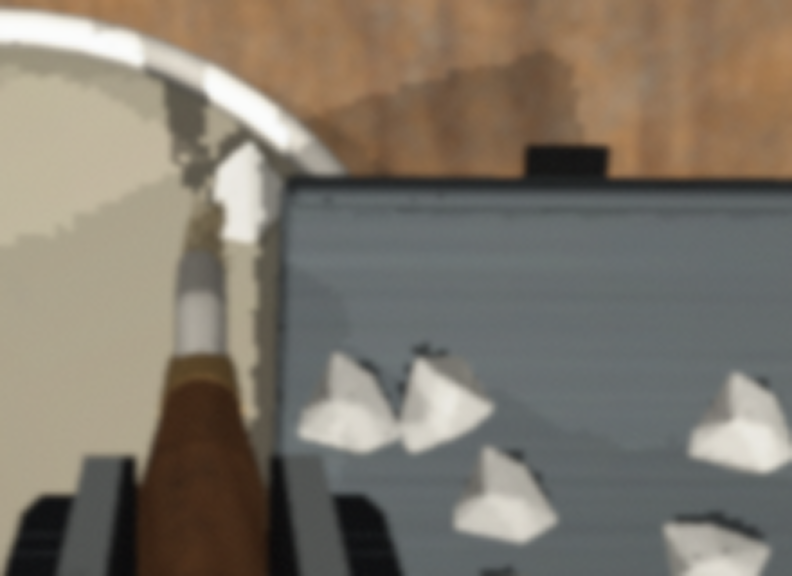

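```bash
python3 -m handwheel '[[[0,0,40,0,0,0,1],[-40,30,40,0,0,0,1],[-90,70,40,0,0,0,1],[-130,100,40,0,0,0,1],[-150,124,40,0,0,0,1]]]';python3 -m handwheel '[[[0,0,0,0,0,0,1],[0,0,-15,0,0,0,1],[0,0,-30,0,0,0,1],[0,0,-40,0,0,0,1],[0,0,-40,0,0,0,1]]]'; python3 -c "
from h import *
st();snap('side','s9');snap('wrist','w9')
a=cv2.imread('pics/s9.png')
cv2.imwrite('pics/s9a.png',cv2.resize(a[120:240,220:380],None,fx=4.4,fy=4.4,interpolation=cv2.INTER_CUBIC))"
```

```text
t: 11.05
tcp_pos: [0.4698, 0.3105, 0.2119]
orientation: [0.529, -0.529, -0.47, 0.469]
wrist_force: [1.1, 0.0, -0.6]
width: 0.204
t: 11.68
tcp_pos: [0.4725, 0.3088, 0.1705]
orientation: [0.529, -0.529, -0.469, 0.469]
wrist_force: [0.3, -1.1, -0.4]
width: 0.198
t 11.68 tcp [0.4725 0.3088 0.1705] yaw 83.0 toolY [-0.0003 -0.0002 -1.    ] F [ 0.2773 -1.0627 -0.4248] M [ 0.0056  0.0494 -0.0076] w 0.198 q [ 0.4303  0.307  -0.0662  1.1979 -0.     -1.0192]
```

View pics/s9a.png

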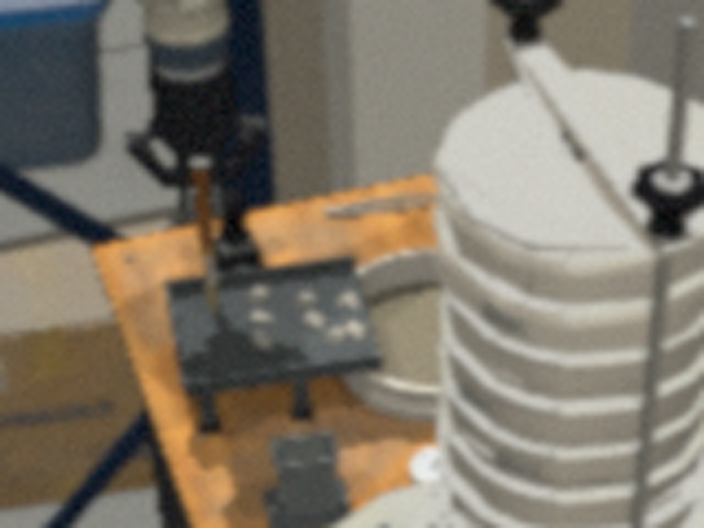

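View pics/w9.png

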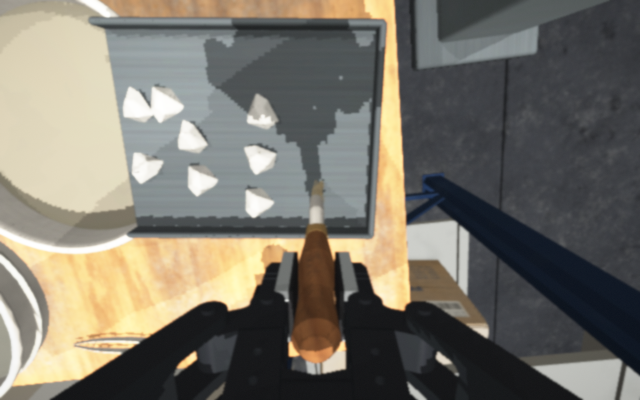

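```bash
python3 -m handwheel '[[[14,-1.7,0.5,0,0,0,1],[28,-3.4,0.5,0,0,0,1],[42,-5.1,0.5,0,0,0,1],[56,-6.9,0.5,0,0,0,1],[69.5,-8.5,0.5,0,0,0,1]]]';python3 -m handwheel '[[[12,-1.5,0,0,0,0,1],[24,-3,0,0,0,0,1],[36,-4.4,0,0,0,0,1],[48,-5.9,0,0,0,0,1],[59.5,-7.3,0,0,0,0,1]]]';python3 -m handwheel '[[[7,-1,0,0,0,0,1],[14,-1.7,0,0,0,0,1],[21,-2.6,0,0,0,0,1],[28,-3.4,0,0,0,0,1],[34,-4.2,0,0,0,0,1]]]'; python3 -c "
from h import *
st();snap('wrist','w10')"
```

```text
t: 12.4
tcp_pos: [0.5426, 0.3007, 0.1716]
orientation: [0.529, -0.529, -0.469, 0.469]
wrist_force: [-0.7, 0.6, -1.1]
width: 0.202
t: 13.02
tcp_pos: [0.6018, 0.2935, 0.1717]
orientation: [-0.529, 0.529, 0.469, -0.469]
wrist_force: [-0.1, 0.4, 0.2]
width: 0.201
t: 13.65
tcp_pos: [0.6354, 0.2893, 0.1717]
orientation: [-0.529, 0.529, 0.469, -0.469]
wrist_force: [0.7, 0.2, 0.2]
width: 0.203
t 13.65 tcp [0.6354 0.2893 0.1717] yaw 83.1 toolY [ 0. -0. -1.] F [0.6659 0.1949 0.2021] M [ 0.0011 -0.0419 -0.0455] w 0.203 q [ 0.3073  0.536   0.3065  1.3413 -0.     -1.1433]
```

View pics/w10.png

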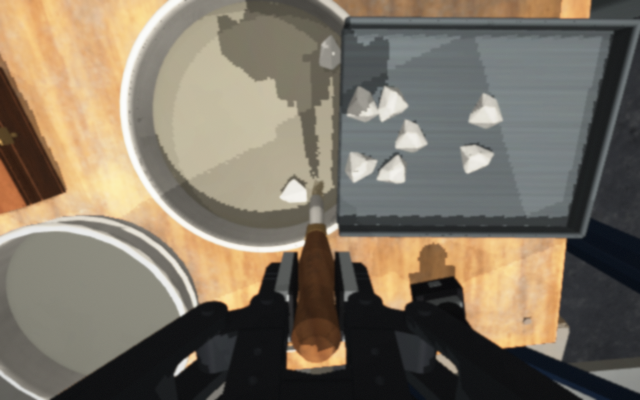

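```bash
cat >> h.py <<'E'
L=np.array([.6095,.240]); ex=np.array([.9925,-.122]); ey=np.array([.122,.9925])
def tr(fn,u,v,z=.066):
    d=onz(fn,u,v,z)[:2]-L; return (np.array([d@ex,d@ey])*1000).round(1)
def at(xp,yp): return (L+xp/1000*ex+yp/1000*ey)
E
python3 -c "
from h import *
for p in [(362,105),(390,103),(410,136),(360,167),(392,168),(485,110),(477,157)]: print(tr('w10',*p))
for a in [(-145,-24),(-145,28),(-145,2)]: go([*at(*a),.1715],83)
"
```

```text
[-13.7 -21.2]
[-33.8 -22.6]
[-50.1   0.7]
[-14.1  23.9]
[-38.5  24.6]
[-102.7  -17.8]
[-101.9   16.2]
shift [-173.3  -55.3   -0. ] rot [ 0.   0.  -0.1]
shift [-167.    -3.7   -0. ] rot [ 0.   0.  -0.1]
shift [-170.1  -29.5   -0. ] rot [ 0.   0.  -0.1]
```

```bash
python3 -m handwheel '[[[0,0,40,0,0,0,1],[-50,-1,40,0,0,0,1],[-110,-4,40,0,0,0,1],[-160,-7,40,0,0,0,1],[-167.5,-7.5,40,0,0,0,1]]]';python3 -m handwheel '[[[0,0,0,0,0,0,1],[0,0,-15,0,0,0,1],[0,0,-30,0,0,0,1],[0,0,-40,0,0,0,1],[0,0,-40,0,0,0,1]]]'; python3 -c "
from h import *
st();go([*at(-145,24),.1715],83)"
```

```text
t: 14.32
tcp_pos: [0.4647, 0.2819, 0.2128]
orientation: [-0.529, 0.529, 0.47, -0.469]
wrist_force: [1.0, 0.4, -0.9]
width: 0.199
t: 14.95
tcp_pos: [0.4677, 0.2818, 0.1707]
orientation: [0.529, -0.529, -0.469, 0.469]
wrist_force: [0.3, 0.4, -0.6]
width: 0.204
t 14.95 tcp [0.4677 0.2818 0.1707] yaw 83.1 toolY [-0.0008 -0.0004 -1.    ] F [ 0.3258  0.4466 -0.5758] M [ 0.0196 -0.017   0.0082] w 0.204 q [ 0.3885  0.2769 -0.109   1.1857 -0.     -1.0618]
shift [ 0.8 -0.3  0.8] rot [ 0.  -0.  -0.1]
```

```bash
python3 -m handwheel '[[[14,-1.7,0,0,0,0,1],[28,-3.4,0,0,0,0,1],[42,-5.1,0,0,0,0,1],[56,-6.9,0,0,0,0,1],[69.5,-8.5,0,0,0,0,1]]]';python3 -m handwheel '[[[12,-1.5,0,0,0,0,1],[24,-3,0,0,0,0,1],[36,-4.4,0,0,0,0,1],[48,-5.9,0,0,0,0,1],[59.5,-7.3,0,0,0,0,1]]]';python3 -m handwheel '[[[7,-1,0,0,0,0,1],[14,-1.7,0,0,0,0,1],[21,-2.6,0,0,0,0,1],[28,-3.4,0,0,0,0,1],[34,-4.2,0,0,0,0,1]]]'; python3 -c "
from h import *
st();snap('wrist','w11')"
```

```text
t: 15.58
tcp_pos: [0.5381, 0.2732, 0.1716]
orientation: [0.529, -0.529, -0.469, 0.469]
wrist_force: [0.1, -0.0, -0.4]
width: 0.202
t: 16.2
tcp_pos: [0.5972, 0.2661, 0.1718]
orientation: [0.529, -0.529, -0.469, 0.469]
wrist_force: [-0.8, -0.2, -0.6]
width: 0.201
t: 16.82
tcp_pos: [0.6309, 0.2619, 0.1717]
orientation: [-0.529, 0.529, 0.469, -0.469]
wrist_force: [-0.2, -0.7, -0.4]
width: 0.2
t 16.82 tcp [0.6309 0.2619 0.1717] yaw 83.1 toolY [ 0.     -0.0001 -1.    ] F [-0.2397 -0.6593 -0.4215] M [ 0.01   -0.0345  0.0479] w 0.2 q [ 0.2707  0.5087  0.2588  1.321  -0.0001 -1.1799]
```

View pics/w11.png

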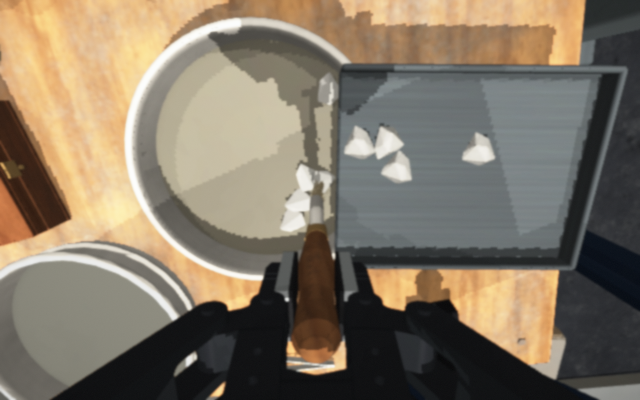

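```bash
python3 -c "
from h import *
for p in [(360,143),(387,142),(397,167),(478,148)]: print(tr('w11',*p))
for a in [(-145,-21)]: go([*at(*a),.1715],83)
"
```

```text
[-14.5 -22. ]
[-34.5 -22.7]
[-43.3  -4. ]
[-102.7  -18.4]
shift [-168.5  -24.8   -0. ] rot [ 0.   0.  -0.1]
```

```bash
python3 -m handwheel '[[[0,0,40,0,0,0,1],[-50,-7,40,0,0,0,1],[-110,-15,40,0,0,0,1],[-160,-21,40,0,0,0,1],[-168,-22,40,0,0,0,1]]]';python3 -m handwheel '[[[0,0,0,0,0,0,1],[0,0,-15,0,0,0,1],[0,0,-30,0,0,0,1],[0,0,-40,0,0,0,1],[0,0,-40,0,0,0,1]]]'; python3 -m handwheel '[[[14,-1.7,0,0,0,0,1],[28,-3.4,0,0,0,0,1],[42,-5.1,0,0,0,0,1],[56,-6.9,0,0,0,0,1],[69.5,-8.5,0,0,0,0,1]]]';python3 -m handwheel '[[[12,-1.5,0,0,0,0,1],[24,-3,0,0,0,0,1],[36,-4.4,0,0,0,0,1],[48,-5.9,0,0,0,0,1],[59.5,-7.3,0,0,0,0,1]]]';python3 -m handwheel '[[[7,-1,0,0,0,0,1],[14,-1.7,0,0,0,0,1],[21,-2.6,0,0,0,0,1],[28,-3.4,0,0,0,0,1],[34,-4.2,0,0,0,0,1]]]'; python3 -c "
from h import *
st();snap('wrist','w12')"
```

```text
t: 17.5
tcp_pos: [0.4597, 0.2397, 0.2127]
orientation: [-0.529, 0.529, 0.47, -0.469]
wrist_force: [0.3, -0.2, -0.2]
width: 0.198
t: 18.12
tcp_pos: [0.4626, 0.2398, 0.1706]
orientation: [0.529, -0.529, -0.469, 0.469]
wrist_force: [-0.9, 0.3, -0.9]
width: 0.202
t: 18.75
tcp_pos: [0.5331, 0.2312, 0.1716]
orientation: [0.529, -0.529, -0.469, 0.469]
wrist_force: [0.2, -0.7, -1.1]
width: 0.204
t: 19.38
tcp_pos: [0.5923, 0.224, 0.1717]
orientation: [-0.529, 0.529, 0.469, -0.469]
wrist_force: [0.3, 0.9, -0.9]
width: 0.201
t: 20.0
tcp_pos: [0.6259, 0.2199, 0.1717]
orientation: [-0.529, 0.529, 0.469, -0.469]
wrist_force: [-0.5, -1.2, -0.2]
width: 0.202
t 20.0 tcp [0.6259 0.2199 0.1717] yaw 83.1 toolY [ 0.  0. -1.] F [-0.4745 -1.1619 -0.2023] M [-0.028   0.0074  0.0184] w 0.202 q [ 0.2115  0.4737  0.1993  1.2965  0.     -1.2392]
```

View pics/w12.png

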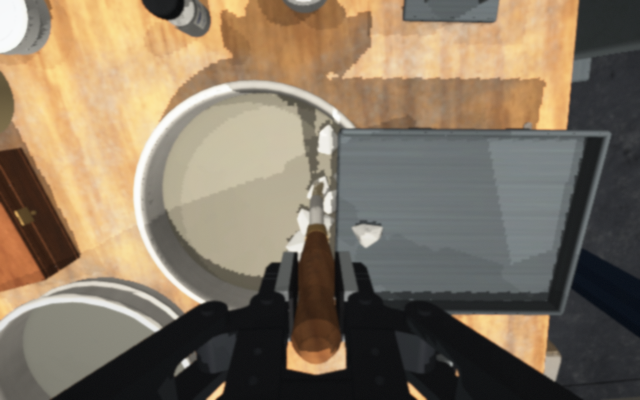

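```bash
python3 -c "
from h import *
print(tr('w12',366,233))
t=tr('w12',366,233)
go([*at(-60,t[1]),.1717],83)
"
```

```text
[-22.2   7.7]
shift [-75.6  35.2   0.1] rot [ 0.   0.  -0.1]
```

```bash
python3 -m handwheel '[[[0,0,40,0,0,0,1],[-40,18,40,0,0,0,1],[-76,35,40,0,0,0,1],[-76,35,20,0,0,0,1],[-76,35,0,0,0,0,1]]]';python3 -m handwheel '[[[0,0,0,0,0,0,1],[10,-1.2,0,0,0,0,1],[20,-2.5,0,0,0,0,1],[30,-3.7,0,0,0,0,1],[40,-5,0,0,0,0,1]]]';python3 -m handwheel '[[[8,-1,0,0,0,0,1],[16,-2,0,0,0,0,1],[24,-3,0,0,0,0,1],[32,-4,0,0,0,0,1],[38,-4.7,0,0,0,0,1]]]'; python3 -m handwheel '[[[0,0,20,0,0,0,1],[-20,0,60,0,0,0,1],[-60,-10,80,0,0,0,1],[-80,-20,80,0,0,0,1],[-80,-20,80,0,0,0,1]]]';python3 -c "
from h import *
st();snap('wrist','w13');snap('top','t13')"
```

```text
t: 20.68
tcp_pos: [0.5491, 0.2554, 0.1719]
orientation: [-0.529, 0.529, 0.47, -0.469]
wrist_force: [-0.3, -0.6, -1.3]
width: 0.206
t: 21.3
tcp_pos: [0.5904, 0.2497, 0.1717]
orientation: [0.529, -0.529, -0.469, 0.469]
wrist_force: [-0.4, -0.1, 0.7]
width: 0.2
t: 21.92
tcp_pos: [0.628, 0.2451, 0.1717]
orientation: [0.529, -0.529, -0.469, 0.469]
wrist_force: [0.2, -0.2, -0.4]
width: 0.204
t: 22.55
tcp_pos: [0.5466, 0.2249, 0.2529]
orientation: [-0.529, 0.529, 0.47, -0.469]
wrist_force: [0.5, -0.3, -0.8]
width: 0.202
t 22.55 tcp [0.5466 0.2249 0.2529] yaw 83.1 toolY [ 0.0014  0.0003 -1.    ] F [ 0.462  -0.3277 -0.7618] M [-0.0061  0.0332  0.0125] w 0.202 q [ 0.2485  0.3247  0.1702  1.4149 -0.     -1.2022]
```

View pics/w13.png

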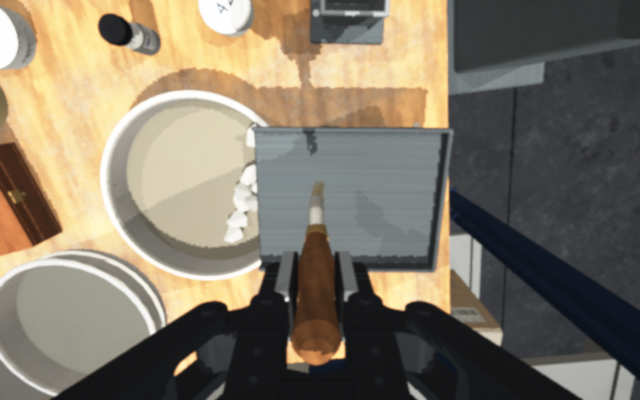

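```bash
python3 -m handwheel '[[[-20,-10,0,0,0,-10,1],[-45,-30,0,0,0,-20,1],[-70,-60,0,0,0,-30,1],[-70,-90,0,0,0,-40,1],[-70,-120,0,0,0,-50,1]]]';python3 -m handwheel '[[[5,-10,0,0,0,-10,1],[10,-20,0,0,0,-20,1],[15,-30,0,0,0,-30,1],[18,-38,0,0,0,-41,1],[18,-38,0,0,0,-41,1]]]';python3 -c "
from h import *
st();go([.4943,.0663,.2467],-7.9);snap('wrist','w14');snap('side','s14');snap('top','t14')
a=cv2.imread('pics/s14.png')
cv2.imwrite('pics/s14a.png',cv2.resize(a[120:240,220:380],None,fx=4.4,fy=4.4,interpolation=cv2.INTER_CUBIC))
"
```

```text
t: 23.28
tcp_pos: [0.4781, 0.1045, 0.2515]
orientation: [0.678, -0.678, -0.2, 0.2]
wrist_force: [0.4, 0.3, -0.2]
width: 0.201
t: 23.9
tcp_pos: [0.4964, 0.0668, 0.2511]
orientation: [-0.705, 0.705, -0.049, 0.048]
wrist_force: [0.7, 0.4, -0.8]
width: 0.201
t 23.9 tcp [0.4964 0.0668 0.2511] yaw -7.9 toolY [-0.001  0.    -1.   ] F [ 0.748   0.3513 -0.7604] M [-0.0448  0.0019 -0.0009] w 0.201 q [-0.0339  0.1698 -0.045   1.357  -0.      0.1036]
shift [-2.1 -0.5 -4.4] rot [-0.  -0.1 -0. ]
```

View pics/w14.png

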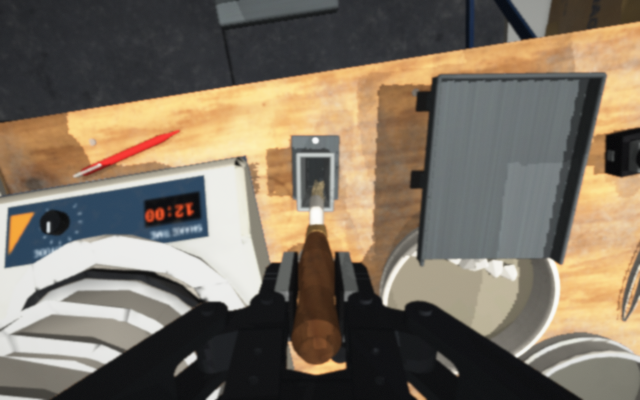

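View pics/s14a.png

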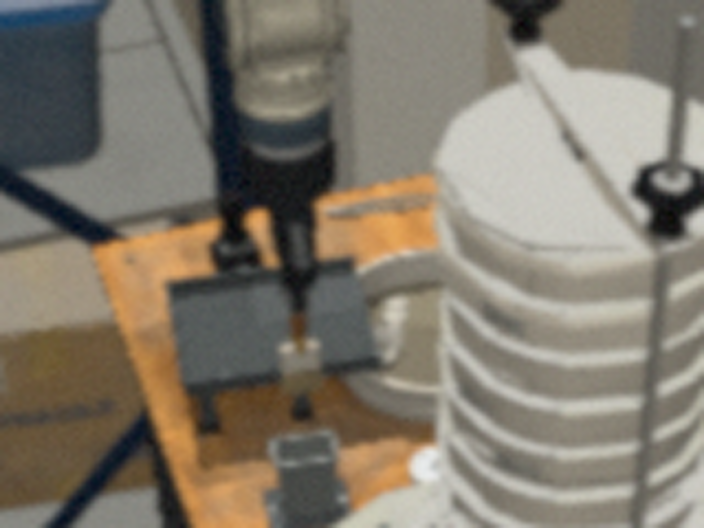

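```bash
python3 -m handwheel '[[[-2,-0.5,-20,0,0,0,1],[-2,-0.5,-40,0,0,0,1],[-2,-0.5,-60,0,0,0,1],[-2,-0.5,-80,0,0,0,1],[-2,-0.5,-90,0,0,0,1]]]';python3 -m handwheel '[[[0,0,-15,0,0,0,1],[0,0,-28,0,0,0,1],[0,0,-38,0,0,0,1],[0,0,-41,0,0,0,1],[0,0,-41,0,0,0,1]]]';python3 -c "
from h import *
st();go([.4943,.0663,.1167],-7.9)"
```

```text
t: 24.68
tcp_pos: [0.4931, 0.0671, 0.1609]
orientation: [0.706, -0.705, 0.048, -0.047]
wrist_force: [0.3, -0.1, -0.7]
width: 0.2
t: 25.3
tcp_pos: [0.4936, 0.0667, 0.1208]
orientation: [-0.705, 0.705, -0.049, 0.049]
wrist_force: [-0.7, 0.4, 0.2]
width: 0.201
t 25.3 tcp [0.4936 0.0667 0.1208] yaw -7.9 toolY [ 0.0001 -0.     -1.    ] F [-0.6583  0.3717  0.194 ] M [-0.0168  0.0224  0.0071] w 0.201 q [-0.0343  0.2313 -0.3081  1.0313 -0.      0.1032]
shift [ 0.7 -0.4 -4.1] rot [ 0.  0. -0.]
```

```bash
python3 -m handwheel '[[[0.5,-0.4,-2,0,0,0,1],[0.5,-0.4,-4,0,0,0,1],[0.5,-0.4,-4,0,0,0,1]]]';python3 -m handwheel '[[[0,0,-1,0,0,0,1],[0,0,-1,0,0,0,1]]]'
```

```text
t: 25.68
tcp_pos: [0.494, 0.0663, 0.1167]
orientation: [-0.705, 0.705, -0.049, 0.049]
wrist_force: [0.5, -0.3, -0.6]
width: 0.209
t: 25.92
tcp_pos: [0.494, 0.0663, 0.1157]
orientation: [-0.705, 0.705, -0.049, 0.049]
wrist_force: [0.2, 0.2, -0.6]
width: 0.2
```

```bash
for i in 1 2; do python3 -m handwheel '[[[0,0,-1,0,0,0,1],[0,0,-1,0,0,0,1]]]';done
```

```text
t: 26.18
tcp_pos: [0.4942, 0.0663, 0.1154]
orientation: [-0.705, 0.705, -0.048, 0.049]
wrist_force: [-2.0, 0.3, 6.3]
width: 0.199
t: 26.42
tcp_pos: [0.4945, 0.0663, 0.1153]
orientation: [-0.705, 0.705, -0.048, 0.049]
wrist_force: [-3.6, -0.4, 16.5]
width: 0.201
```

Seated. Release by opening and rise.

```bash
python3 -m handwheel '[[[0,0,2,0,0,0,1],[0,0,2,0,0,0,0.3],[0,0,2,0,0,0,-0.2],[0,0,2,0,0,0,-1],[0,0,2,0,0,0,-1]]]';python3 -m handwheel '[[[0,0,0,0,0,0,-1],[0,0,20,0,0,0,-1],[0,0,55,0,0,0,-1],[0,0,100,0,0,0,-1],[0,0,140,0,0,0,-1]]]';python3 -c "
from h import *
st();snap('wrist','w15')"
```

```text
t: 27.05
tcp_pos: [0.494, 0.0663, 0.1156]
orientation: [-0.705, 0.705, -0.049, 0.049]
wrist_force: [-0.1, -0.6, -0.9]
width: 0.96
t: 27.68
tcp_pos: [0.4939, 0.0663, 0.2573]
orientation: [0.705, -0.705, 0.048, -0.049]
wrist_force: [-0.1, 0.2, -1.7]
width: 1.001
t 27.68 tcp [0.4939 0.0663 0.2573] yaw -7.9 toolY [ 0.0004 -0.     -1.    ] F [-0.0759  0.1556 -1.7292] M [0.0003 0.0137 0.0605] w 1.001 q [-0.0351  0.163  -0.0378  1.3695 -0.      0.1025]
```

View pics/w15.png

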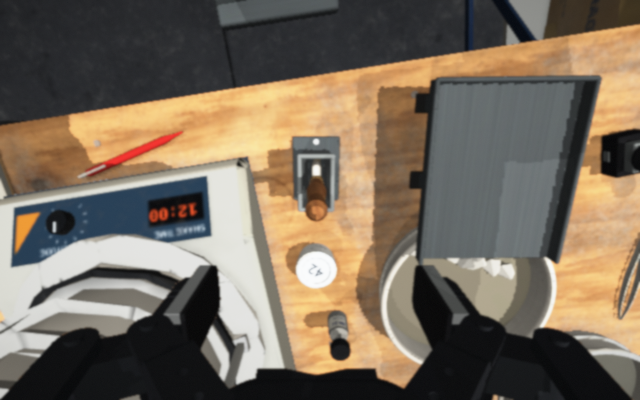

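```bash
python3 -m handwheel '[[[0,20,20,0,0,10,-1],[0,60,50,0,0,20,-1],[20,100,80,0,0,30,-1],[60,135,80,0,0,40,-1],[100,174,80,0,0,50,-1]]]';python3 -m handwheel '[[[20,0,0,0,0,10,-1],[40,0,0,0,0,20,-1],[60,0,0,0,0,30,-1],[80,0,0,0,0,40,-1],[90,0,0,0,0,40,-1]]]';python3 -c "
from h import *
st();snap('wrist','w16');a=cv2.imread('pics/w16.png')
cv2.imwrite('pics/w16a.png',cv2.resize(a[50:350,200:500],None,fx=2,fy=2,interpolation=cv2.INTER_CUBIC))"
```

```text
t: 28.35
tcp_pos: [0.595, 0.2416, 0.3364]
orientation: [-0.659, 0.659, 0.257, -0.255]
wrist_force: [1.0, -0.6, 0.6]
width: 0.995
t: 28.98
tcp_pos: [0.685, 0.2402, 0.3345]
orientation: [0.533, -0.532, -0.465, 0.465]
wrist_force: [-0.0, 0.2, -1.4]
width: 0.999
t 28.98 tcp [0.685  0.2402 0.3345] yaw 82.2 toolY [-0.0011 -0.0003 -1.    ] F [-0.0329  0.2215 -1.3801] M [-0.0053 -0.0198  0.026 ] w 0.999 q [ 0.2218  0.6297  0.8901  1.8323 -0.     -1.2136]
```

View pics/w16.png

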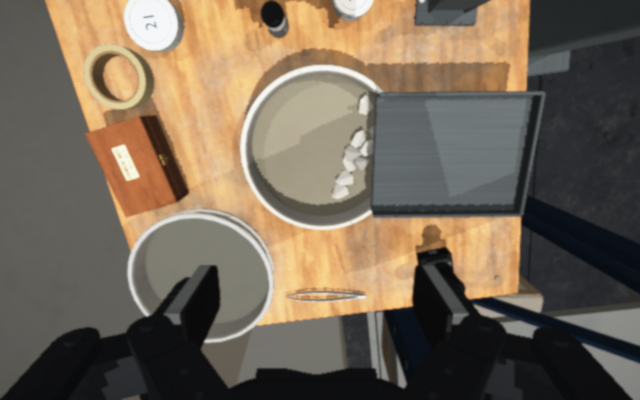

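View pics/w16a.png

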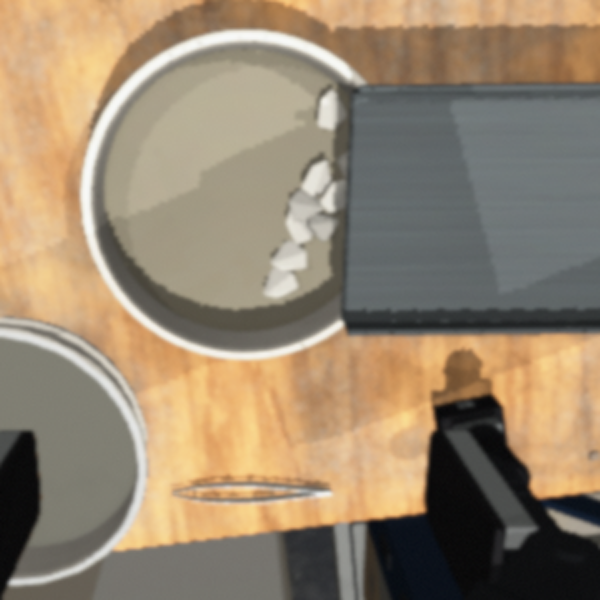

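```bash
python3 -m handwheel '[[[-40,40,0,0,0,0,-1],[-80,80,0,0,0,0,-1],[-120,120,0,0,0,0,-1],[-160,160,-20,0,0,0,-1],[-165,182,-60,0,0,0,-1]]]';python3 -m handwheel '[[[0,0,0,0,0,0,-1],[0,0,0,0,0,0,-1]]]';python3 -c "
from h import *
st();snap('wrist','w17');a=cv2.imread('pics/w17.png')
cv2.imwrite('pics/w17a.png',cv2.resize(a[130:330,220:420],None,fx=3,fy=3,interpolation=cv2.INTER_CUBIC))"
```

```text
t: 29.65
tcp_pos: [0.5165, 0.4246, 0.2776]
orientation: [-0.532, 0.533, 0.467, -0.463]
wrist_force: [1.0, 0.5, -0.9]
width: 1.002
t: 29.9
tcp_pos: [0.5193, 0.4219, 0.2766]
orientation: [-0.533, 0.533, 0.465, -0.464]
wrist_force: [1.0, 0.2, 0.2]
width: 0.999
t 29.9 tcp [0.5193 0.4219 0.2766] yaw 82.1 toolY [ 0.0007  0.0001 -1.    ] F [1.0122 0.1841 0.1564] M [-0.0295 -0.0322 -0.0188] w 0.999 q [ 0.5571  0.4703  0.4577  1.5576 -0.0003 -0.8758]
```

View pics/w17.png

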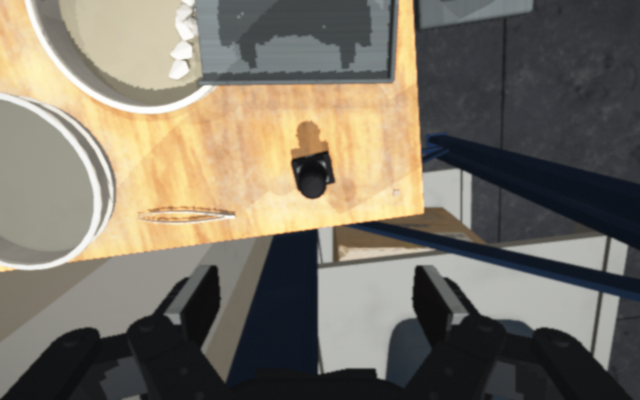

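View pics/w17a.png

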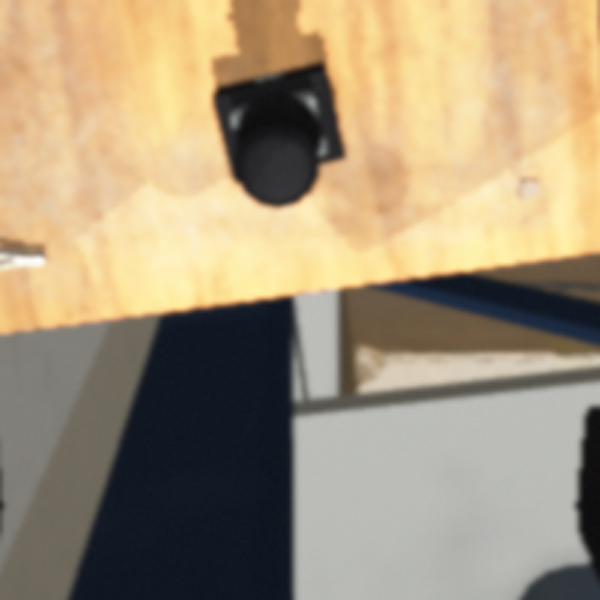

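```bash
python3 -c "
from h import *
f=lambda x,y,z: onz('w17',x/3+220,y/3+130,z)
print('top',f(280,165,.095),f(238,165,.095),f(321,165,.095))
a,b,c=f(217,97,.024),f(327,67,.024),f(343,157,.024)
print(a,b,c,'c',(a+c)/2,np.linalg.norm(a-b),np.linalg.norm(b-c),np.degrees(np.arctan2(*(a-b)[[1,0]])))
print('c by b', f((233+327)/2,(0),.024))
go([*f(280,165,.095)[:2],.2766],82)
"
```

```text
top [0.5221 0.4261 0.095 ] [0.5361 0.4241 0.095 ] [0.5085 0.428  0.095 ]
[0.5462 0.4121 0.024 ] [0.501  0.4063 0.024 ] [0.4992 0.4435 0.024 ] c [0.5227 0.4278 0.024 ] 0.04553873049736637 0.0372940709964036 7.316242303083185
c by b [0.5159 0.3779 0.024 ]
shift [ 2.4  4.3 -0.5] rot [-0.   0.1 -0.1]
```

```bash
python3 -m handwheel '[[[2.5,4.5,-45,0,0,0,-1],[2.5,4.5,-90,0,0,0,-1],[2.5,4.5,-130,0,0,0,-1],[2.5,4.5,-130,0,0,0,-1]]]';python3 -c "
from h import *
st();go([.522,.4265,.048],82);snap('wrist','w18')"
```

```text
t: 30.45
tcp_pos: [0.5215, 0.4253, 0.1441]
orientation: [0.534, -0.533, -0.463, 0.465]
wrist_force: [-0.4, -0.2, 1.0]
width: 0.996
t 30.45 tcp [0.5215 0.4253 0.1441] yaw 82.0 toolY [-0.0033 -0.0022 -1.    ] F [-0.4288 -0.2075  0.9619] M [-0.0348  0.005   0.0097] w 0.996 q [ 0.5596  0.5038  0.1798  1.2507 -0.0001 -0.8719]
shift [  0.5   1.2 -96.1] rot [ 0.1 -0.2 -0. ]
```

View pics/w18.png

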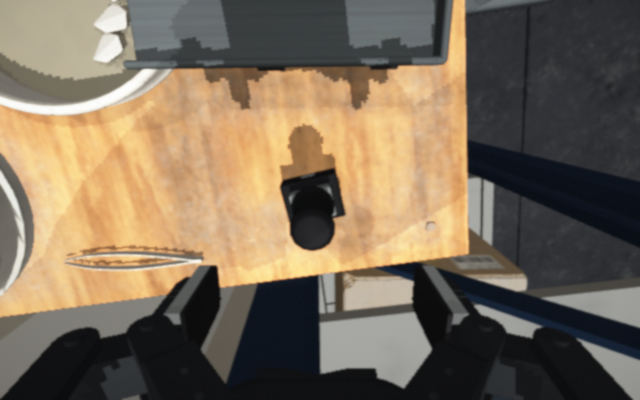

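```bash
python3 -c "
from h import *
print(onz('w18',313,228,.095))
for P in [(.522,.427,.095),(.522,.427,0)]: print(proj('w18',P))"
python3 -m handwheel '[[[0.5,1,-30,0,0,0,-1],[0.5,1,-60,0,0,0,-1],[0.5,1,-85,0,0,0,-1],[0.5,1,-95,0,0,0,-1],[0.5,1,-95,0,0,0,-1]]]'; python3 -c "
from h import *
st();snap('wrist','w19')"
```

```text
[0.5226 0.4243 0.095 ]
[314.6086 231.8313]
[314.6504 192.4871]
t: 31.12
tcp_pos: [0.5229, 0.428, 0.0521]
orientation: [-0.533, 0.533, 0.465, -0.464]
wrist_force: [0.1, 0.3, 1.0]
width: 1.001
t 31.12 tcp [0.5229 0.428  0.0521] yaw 82.1 toolY [ 0.0013  0.0008 -1.    ] F [0.0974 0.2801 0.9894] M [ 0.0221 -0.054   0.0041] w 1.001 q [ 0.5619  0.5598  0.0345  1.0439 -0.     -0.8708]
```

View pics/w19.png

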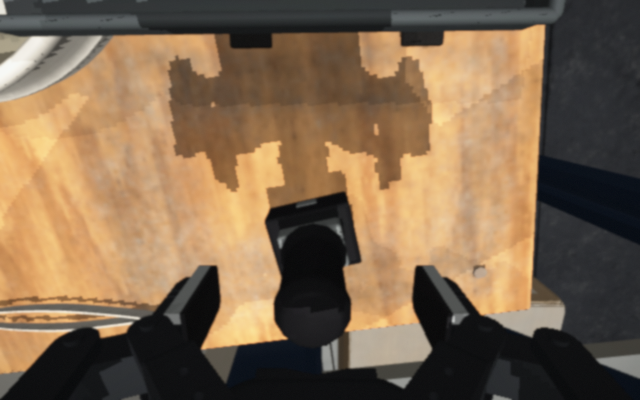

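```bash
python3 -m handwheel '[[[0,-1,-2,0,0,0,-1],[0,-1,-2,0,0,0,-0.5],[0,-1,-2,0,0,0,0],[0,-1,-2,0,0,0,1],[0,-1,-2,0,0,0,1]]]' 60;python3 -m handwheel '[[[0,0,0,0,0,0,1],[0,0,0,0,0,0,1],[0,0,0,0,0,0,1]]]'; python3 -c "
from h import *
st();snap('wrist','w20')"
```

```text
t: 31.8
tcp_pos: [0.522, 0.4269, 0.0489]
orientation: [0.533, -0.533, -0.465, 0.464]
wrist_force: [-0.6, 0.0, 0.9]
width: 0.314
t: 32.17
tcp_pos: [0.522, 0.4269, 0.0489]
orientation: [0.533, -0.533, -0.465, 0.464]
wrist_force: [-0.7, 0.3, 2.4]
width: 0.311
t 32.17 tcp [0.522  0.4269 0.0489] yaw 82.1 toolY [ 0.0002  0.0002 -1.    ] F [-0.6919  0.2823  2.3506] M [ 0.0018  0.1157 -0.0897] w 0.311 q [ 0.5611  0.561   0.0276  1.0371  0.     -0.8721]
```

View pics/w20.png

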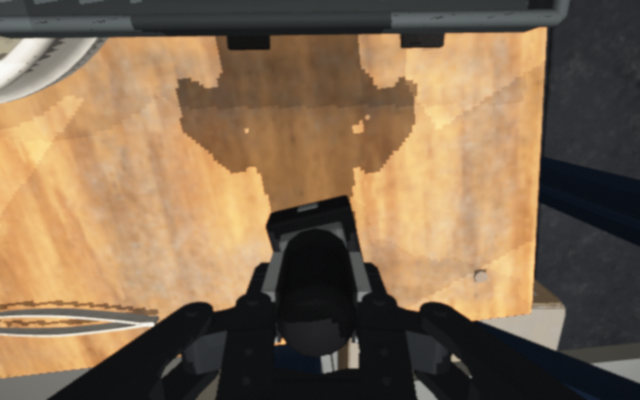

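```bash
python3 -m handwheel '[[[0,0,15,0,0,0,1],[0,0,45,0,0,0,1],[0,0,90,0,0,0,1],[0,0,140,0,0,0,1],[0,0,190,0,0,0,1]]]';python3 -m handwheel '[[[-10,-25,10,0,0,-2,1],[-30,-60,20,0,0,-4,1],[-50,-100,20,0,0,-6,1],[-75,-145,20,0,0,-8,1],[-100,-190,20,0,0,-10,1]]]';python3 -m handwheel '[[[-10,-45,0,0,0,0,1],[-20,-90,0,0,0,0,1],[-30,-135,0,0,0,0,1],[-40,-180,0,0,0,0,1],[-40,-225,0,0,0,0,1]]]';python3 -c "
from h import *
st();go([.40,-.25,.258],72);snap('wrist','w21')"
```

```text
t: 32.85
tcp_pos: [0.5216, 0.4265, 0.2411]
orientation: [-0.533, 0.533, 0.465, -0.464]
wrist_force: [0.9, 0.3, -0.8]
width: 0.313
t: 33.48
tcp_pos: [0.4209, 0.2354, 0.2594]
orientation: [-0.572, 0.572, 0.416, -0.416]
wrist_force: [0.7, -0.7, -0.7]
width: 0.315
t: 34.1
tcp_pos: [0.381, 0.0106, 0.2598]
orientation: [-0.571, 0.572, 0.417, -0.416]
wrist_force: [1.3, -0.3, -1.0]
width: 0.312
t 34.1 tcp [0.381  0.0106 0.2598] yaw 72.1 toolY [ 0.0014 -0.0003 -1.    ] F [ 1.3438 -0.2751 -1.0331] M [ 0.0482 -0.1102 -0.0207] w 0.312 q [-0.1932 -0.0416 -0.2545  1.3565 -0.0001 -1.4522]
shift [  19.  -260.6   -1.8] rot [ 0.   0.1 -0.1]
```

View pics/w21.png

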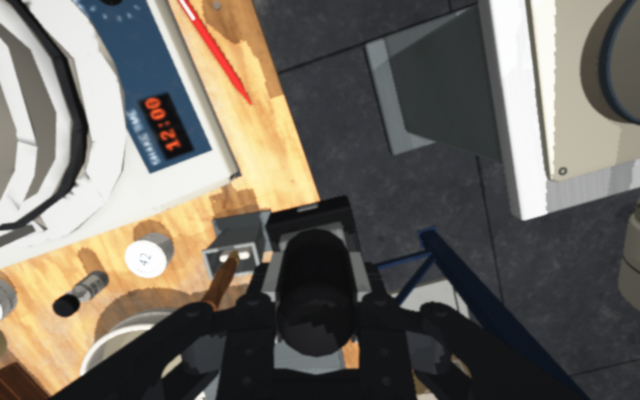

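```bash
python3 -m handwheel '[[[0,-45,0,0,0,0,1],[5,-95,0,0,0,0,1],[10,-145,0,0,0,0,1],[15,-200,0,0,0,0,1],[20,-255,0,0,0,0,1]]]';python3 -m handwheel '[[[10,-20,0,0,0,0,1],[25,-50,0,0,0,0,1],[40,-80,0,0,0,0,1],[40,-80,0,0,0,0,1]]]';python3 -c "
from h import *
st();snap('wrist','w22');snap('top','t22')"
```

```text
t: 34.78
tcp_pos: [0.4017, -0.2449, 0.2596]
orientation: [-0.571, 0.572, 0.416, -0.416]
wrist_force: [1.2, 1.0, -1.5]
width: 0.313
t: 35.28
tcp_pos: [0.4423, -0.3247, 0.2584]
orientation: [0.572, -0.572, -0.416, 0.416]
wrist_force: [0.4, 0.3, -0.8]
width: 0.31
t 35.27 tcp [ 0.4423 -0.3247  0.2584] yaw 72.0 toolY [-0.0006  0.0004 -1.    ] F [ 0.4408  0.274  -0.8428] M [0.0032 0.0156 0.0339] w 0.31 q [-0.7861  0.2508  0.0793  1.3999 -0.0002 -2.0433]
```

View pics/w22.png

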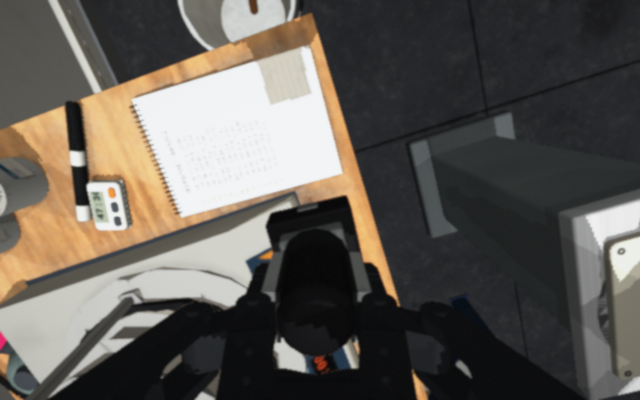

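View pics/t22.png

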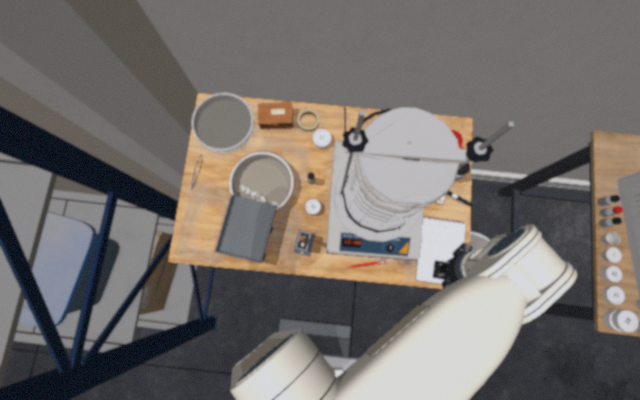

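```bash
python3 -c "
from h import *
C=[onz('w22',*p,.010)[:2] for p in [(140,101),(312,47),(341,175),(182,215)]]
for c in C: print(c)
m=np.mean(C,0);print(m)
e=C[1]-C[0];print(np.degrees(np.arctan2(e[1],e[0])))
go([m[0]-.02,m[1],.0800],72)"
```

```text
[ 0.6063 -0.4584]
[ 0.4048 -0.4512]
[ 0.4155 -0.3071]
[ 0.6189 -0.3198]
[ 0.5114 -0.3841]
177.94191417168688
shift [  49.7  -61.3 -178.9] rot [-0.  -0.  -0.1]
```

```bash
python3 -m handwheel '[[[25,-30,-30,0,0,0,1],[49,-61,-70,0,0,0,1],[49,-61,-120,0,0,0,1],[49,-61,-160,0,0,0,1],[49,-61,-178,0,0,0,1]]]';python3 -m handwheel '[[[0,0,0,0,0,0,1],[0,0,-10,0,0,0,1],[0,0,-17,0,0,0,1],[0,0,-17,0,0,0,1]]]';python3 -c "
from h import *
st();snap('wrist','w23');snap('side','s23');a=cv2.imread('pics/s23.png')
cv2.imwrite('pics/s23a.png',cv2.resize(a[240:370,280:440],None,fx=4.4,fy=4.4,interpolation=cv2.INTER_CUBIC))"
```

```text
t: 36.0
tcp_pos: [0.4899, -0.3823, 0.0789]
orientation: [0.573, -0.57, -0.416, 0.417]
wrist_force: [0.1, -0.3, -0.5]
width: 0.315
t: 36.5
tcp_pos: [0.4908, -0.384, 0.0635]
orientation: [0.572, -0.571, -0.416, 0.416]
wrist_force: [-0.6, 0.7, -1.9]
width: 0.312
t 36.5 tcp [ 0.4908 -0.384   0.0635] yaw 72.1 toolY [-0.0003  0.0003 -1.    ] F [-0.6152  0.7308 -1.8618] M [ 0.0564 -0.0083  0.0274] w 0.312 q [-0.7984  0.4714 -0.0935  1.0064 -0.     -2.0571]
```

View pics/w23.png

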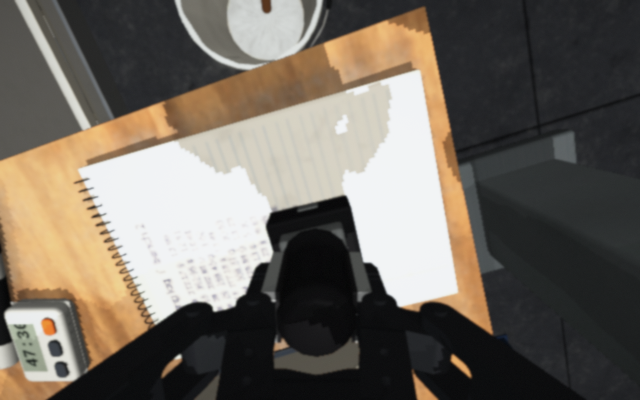

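View pics/s23a.png

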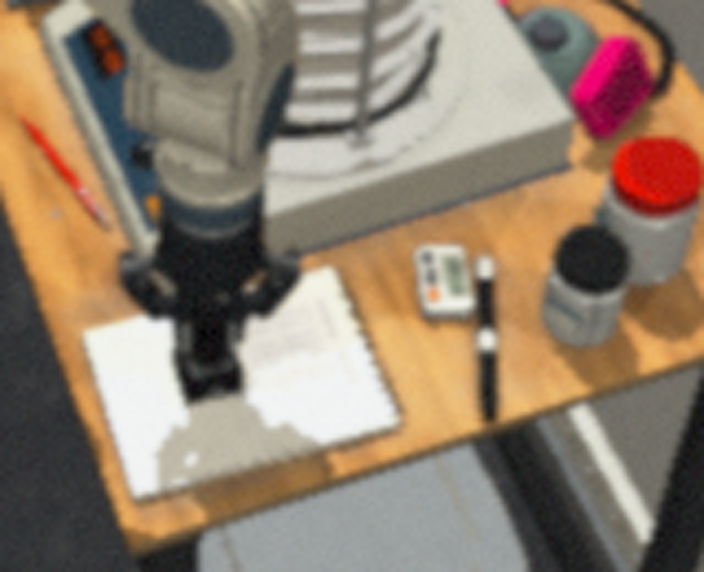

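Stamp hovers ~4 mm above the page, well inside its edges. Lower in millimetre steps to contact.

```bash
python3 -m handwheel '[[[0,0,-2,0,0,0,1],[0,0,-3,0,0,0,1],[0,0,-3,0,0,0,1]]]';for i in 1 2 3; do python3 -m handwheel '[[[0,0,-1,0,0,0,1],[0,0,-1,0,0,0,1]]]'; done
```

```text
t: 36.98
tcp_pos: [0.491, -0.3842, 0.0607]
orientation: [0.572, -0.572, -0.416, 0.416]
wrist_force: [0.0, 0.9, -1.4]
width: 0.312
t: 37.22
tcp_pos: [0.491, -0.3842, 0.0596]
orientation: [0.572, -0.572, -0.416, 0.416]
wrist_force: [0.5, 1.1, -0.7]
width: 0.312
t: 37.48
tcp_pos: [0.4911, -0.3842, 0.0591]
orientation: [-0.571, 0.572, 0.416, -0.416]
wrist_force: [0.1, 1.5, 2.4]
width: 0.311
t: 37.72
tcp_pos: [0.4911, -0.3842, 0.0581]
orientation: [-0.571, 0.572, 0.416, -0.416]
wrist_force: [-1.4, 1.5, 5.8]
width: 0.31
```

```bash
python3 -m handwheel '[[[0,0,-2,0,0,0,1],[0,0,-4,0,0,0,1],[0,0,-5,0,0,0,1],[0,0,-6,0,0,0,1],[0,0,-6,0,0,0,1]]]' 100; for i in 1 2 3; do python3 -m handwheel '[[[0,0,-1,0,0,0,1],[0,0,-1,0,0,0,1],[0,0,-1,0,0,0,1]]]'; done
```

```text
t: 38.35
tcp_pos: [0.4912, -0.3842, 0.0527]
orientation: [-0.571, 0.572, 0.416, -0.416]
wrist_force: [-3.0, 3.1, 11.3]
width: 0.309
t: 38.72
tcp_pos: [0.4912, -0.3843, 0.0518]
orientation: [-0.571, 0.572, 0.416, -0.416]
wrist_force: [-1.1, 3.1, 11.0]
width: 0.303
t: 39.1
tcp_pos: [0.4913, -0.3843, 0.0511]
orientation: [-0.571, 0.572, 0.416, -0.416]
wrist_force: [-2.4, 3.9, 12.8]
width: 0.301
t: 39.48
tcp_pos: [0.4913, -0.3843, 0.051]
orientation: [-0.571, 0.572, 0.416, -0.416]
wrist_force: [-3.6, 5.3, 20.3]
width: 0.309
```

```bash
python3 -m handwheel '[[[0,0,-0.3,0,0,0,1],[0,0,-0.3,0,0,0,1],[0,0,-0.3,0,0,0,1],[0,0,-0.3,0,0,0,1],[0,0,-0.3,0,0,0,1]]]';python3 -m handwheel '[[[0,0,0,0,0,0,1],[0,0,0,0,0,0,1],[0,0,0,0,0,0,1],[0,0,0,0,0,0,1],[0,0,0,0,0,0,1]]]';python3 -c "
from h import *
st();snap('wrist','w24')"
```

```text
t: 40.1
tcp_pos: [0.4913, -0.3843, 0.051]
orientation: [-0.571, 0.573, 0.416, -0.416]
wrist_force: [-3.5, 6.1, 22.8]
width: 0.306
t: 40.72
tcp_pos: [0.4913, -0.3843, 0.051]
orientation: [-0.571, 0.573, 0.416, -0.416]
wrist_force: [-3.9, 5.5, 23.2]
width: 0.311
t 40.73 tcp [ 0.4913 -0.3843  0.051 ] yaw 72.1 toolY [ 0.0018 -0.0019 -1.    ] F [-3.8659  5.4636 23.2486] M [ 1.3022  1.4845 -0.0426] w 0.311 q [-0.7982  0.4808 -0.1127  0.9746 -0.0001 -2.0571]
```

View pics/w24.png

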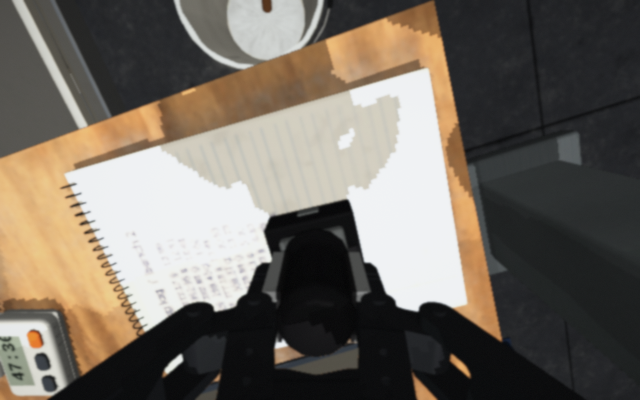

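```bash
python3 -m handwheel '[[[0,0,2,0,0,0,1],[0,0,5,0,0,0,1],[0,0,8,0,0,0,1],[0,0,11,0,0,0,1],[0,0,14,0,0,0,1]]]';python3 -m handwheel '[[[0,0,10,0,0,0,1],[0,0,30,0,0,0,1],[0,0,60,0,0,0,1],[0,0,100,0,0,0,1],[0,0,150,0,0,0,1]]]';python3 -c "
from h import *
st();snap('wrist','w25')"
```

```text
t: 41.4
tcp_pos: [0.4909, -0.3841, 0.0623]
orientation: [0.572, -0.572, -0.416, 0.416]
wrist_force: [0.8, -0.1, -1.7]
width: 0.312
t: 42.02
tcp_pos: [0.4906, -0.3839, 0.2134]
orientation: [0.572, -0.571, -0.416, 0.416]
wrist_force: [0.4, -1.5, -0.3]
width: 0.305
t 42.02 tcp [ 0.4906 -0.3839  0.2134] yaw 72.1 toolY [-0.0011  0.0011 -1.    ] F [ 0.4411 -1.5179 -0.3245] M [-0.0633 -0.079   0.0095] w 0.305 q [-0.7985  0.3909  0.171   1.3524 -0.     -2.0572]
```

View pics/w25.png

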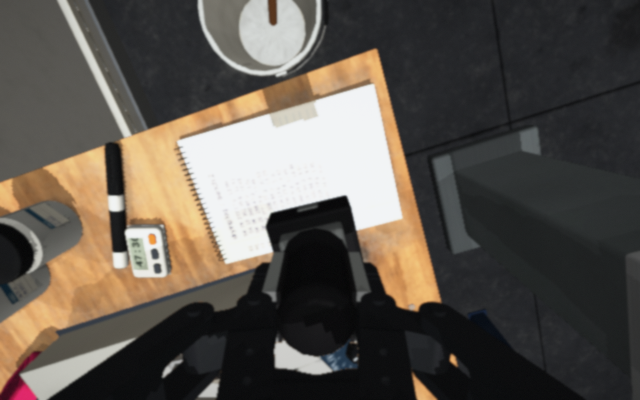

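```bash
python3 -m handwheel '[[[-20,20,20,0,0,0,1],[-45,50,45,0,0,0,1],[-70,80,45,0,0,0,1],[-85,120,45,0,0,0,1],[-90,150,45,0,0,0,1]]]';python3 -c "
from h import *
st();snap('wrist','w26');snap('side','s26');a=cv2.imread('pics/s26.png')
cv2.imwrite('pics/s26a.png',cv2.resize(a[240:370,280:440],None,fx=4.4,fy=4.4,interpolation=cv2.INTER_CUBIC))"
```

```text
t: 42.7
tcp_pos: [0.4, -0.2328, 0.258]
orientation: [-0.571, 0.572, 0.416, -0.416]
wrist_force: [0.3, -0.1, -0.7]
width: 0.303
t 42.7 tcp [ 0.4    -0.2328  0.258 ] yaw 72.1 toolY [ 0.0007 -0.0005 -1.    ] F [ 0.2927 -0.0792 -0.6995] M [-0.026   0.0405  0.0305] w 0.303 q [-0.7089  0.1014 -0.1096  1.359   0.0001 -1.967 ]
```

View pics/w26.png

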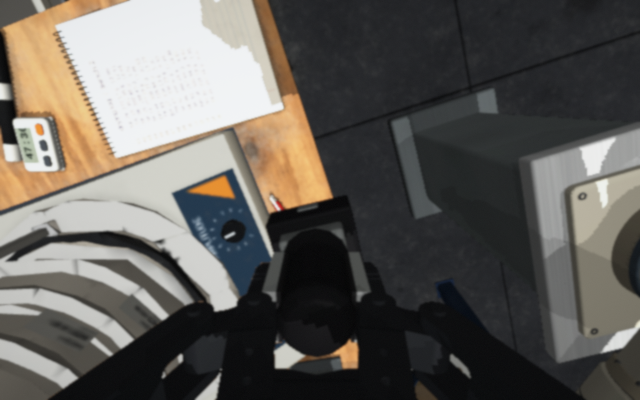

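View pics/s26a.png

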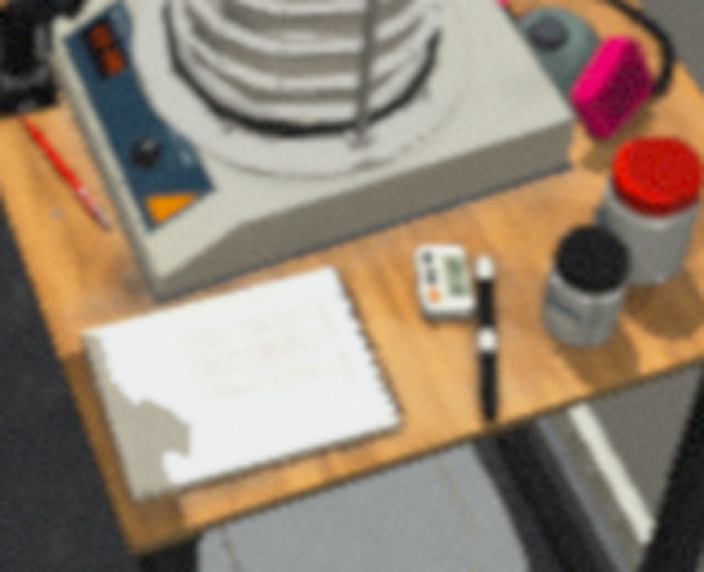

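```bash
python3 -m handwheel '[[[-5,45,0,0,0,0,1],[-10,95,0,0,0,0,1],[-15,145,0,0,0,0,1],[-20,195,0,0,0,0,1],[-20,245,0,0,0,0,1]]]';python3 -m handwheel '[[[0,45,0,0,0,2,1],[10,90,0,0,0,4,1],[20,135,0,0,0,6,1],[30,180,0,0,0,8,1],[40,222,0,0,0,10,1]]]';python3 -m handwheel '[[[25,45,0,0,0,0,1],[50,95,0,0,0,0,1],[75,140,0,0,0,0,1],[100,190,0,0,0,0,1],[100,190,0,0,0,0,1]]]';python3 -c "
from h import *
st();go([.522,.4265,.06],82.1);snap('wrist','w27')"
```

```text
t: 43.42
tcp_pos: [0.381, 0.0118, 0.2578]
orientation: [-0.571, 0.572, 0.416, -0.416]
wrist_force: [1.2, -0.3, -1.0]
width: 0.306
t: 44.05
tcp_pos: [0.4218, 0.2344, 0.2575]
orientation: [-0.533, 0.533, 0.465, -0.465]
wrist_force: [1.0, -0.7, -1.3]
width: 0.303
t: 44.68
tcp_pos: [0.5226, 0.4255, 0.2542]
orientation: [0.533, -0.533, -0.464, 0.466]
wrist_force: [-0.8, -0.9, -1.5]
width: 0.305
t 44.67 tcp [0.5226 0.4255 0.2542] yaw 82.2 toolY [-0.0025 -0.0014 -1.    ] F [-0.7959 -0.8808 -1.4667] M [-0.0508  0.0592 -0.068 ] w 0.305 q [ 0.5589  0.4809  0.4193  1.512   0.0002 -0.8763]
shift [  -0.6    1.  -194.2] rot [ 0.1 -0.1 -0.1]
```

View pics/w27.png

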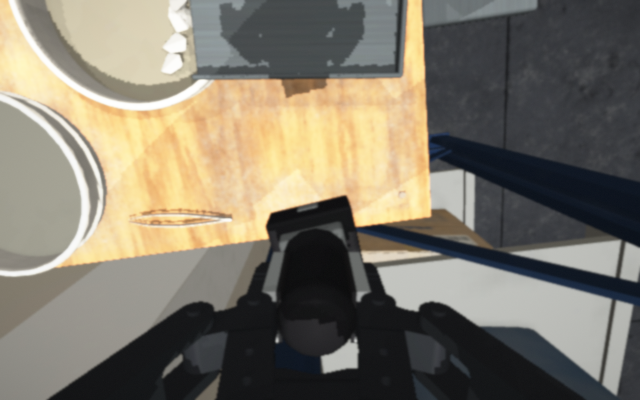

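```bash
python3 -m handwheel '[[[-0.5,0,-60,0,0,0,1],[-0.5,0,-110,0,0,0,1],[-0.5,0,-160,0,0,0,1],[-0.5,0,-190,0,0,0,1],[-0.5,0,-200,0,0,0,1]]]';python3 -m handwheel '[[[0,0,0,0,0,0,1],[0,0,-2,0,0,0,1],[0,0,-2,0,0,0,1]]]';python3 -m handwheel '[[[0,0,-1,0,0,0,1],[0,0,-1,0,0,0,1]]]'
```

```text
t: 45.35
tcp_pos: [0.5199, 0.4213, 0.0564]
orientation: [0.533, -0.533, -0.463, 0.465]
wrist_force: [1.1, 0.8, -1.3]
width: 0.308
t: 45.72
tcp_pos: [0.5209, 0.423, 0.0566]
orientation: [-0.533, 0.533, 0.465, -0.464]
wrist_force: [-0.5, 0.4, -0.2]
width: 0.303
t: 45.98
tcp_pos: [0.5205, 0.4229, 0.0546]
orientation: [-0.533, 0.533, 0.465, -0.464]
wrist_force: [-0.3, -0.5, -1.8]
width: 0.307
```

```bash
python3 -m handwheel '[[[0,0,-2,0,0,0,1],[0,0,-4,0,0,0,1],[0,0,-4,0,0,0,1]]]';for i in 1 2; do python3 -m handwheel '[[[0,0,-1,0,0,0,1],[0,0,-1,0,0,0,1]]]';done
```

```text
t: 46.35
tcp_pos: [0.5204, 0.4227, 0.0501]
orientation: [0.533, -0.533, -0.464, 0.465]
wrist_force: [0.0, 0.5, -1.4]
width: 0.3
t: 46.6
tcp_pos: [0.5205, 0.4228, 0.0493]
orientation: [0.533, -0.533, -0.464, 0.464]
wrist_force: [-0.8, 0.3, -1.5]
width: 0.302
t: 46.85
tcp_pos: [0.5206, 0.423, 0.049]
orientation: [0.533, -0.533, -0.465, 0.464]
wrist_force: [-0.4, -0.4, 3.6]
width: 0.304
```

```bash
python3 -m handwheel '[[[0,0,0.3,0,0,0,0.3],[0,0,0.3,0,0,0,-0.2],[0,0,0.3,0,0,0,-1],[0,0,0.3,0,0,0,-1],[0,0,0.3,0,0,0,-1]]]' 40;python3 -m handwheel '[[[0,0,0,0,0,0,-1],[0,0,20,0,0,0,-1],[0,0,60,0,0,0,-1],[0,0,120,0,0,0,-1],[0,0,180,0,0,0,-1]]]';python3 -c "
from h import *
st();snap('wrist','w28')"
```

```text
t: 47.48
tcp_pos: [0.5205, 0.4228, 0.0487]
orientation: [0.533, -0.533, -0.464, 0.464]
wrist_force: [-0.1, -0.1, 0.3]
width: 1.0
t: 48.1
tcp_pos: [0.5202, 0.4226, 0.2305]
orientation: [0.533, -0.533, -0.464, 0.465]
wrist_force: [1.6, 1.2, 0.3]
width: 0.995
t 48.1 tcp [0.5202 0.4226 0.2305] yaw 82.1 toolY [-0.0002 -0.0001 -1.    ] F [1.5606 1.152  0.3196] M [ 0.0427 -0.0581  0.0421] w 0.995 q [ 0.5572  0.4728  0.3464  1.4446  0.     -0.876 ]
```

View pics/w28.png

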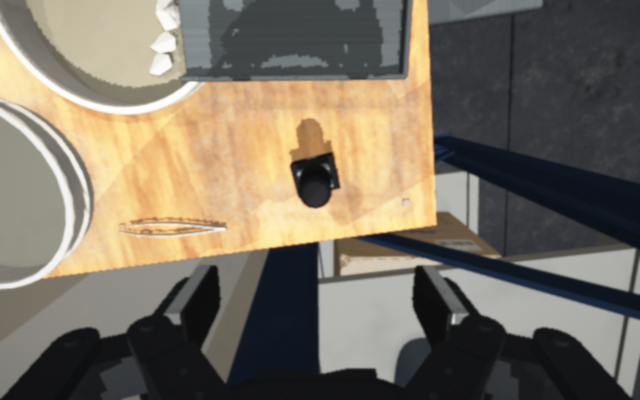

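```bash
python3 -m handwheel '[[[30,-40,30,0,0,0,-1],[70,-80,60,0,0,0,-1],[110,-110,90,0,0,0,-1],[160,-145,100,0,0,0,-1],[165,-145,100,0,0,0,-1]]]';python3 -m handwheel '[[[0,0,0,0,0,0,-1],[0,0,0,0,0,0,-1]]]';python3 -c "
from h import *
st();snap('wrist','w29');snap('side','s29');snap('top','t29')
a=cv2.imread('pics/s29.png')
cv2.imwrite('pics/s29a.png',cv2.resize(a[130:270,230:400],None,fx=4.2,fy=4.2,interpolation=cv2.INTER_CUBIC))
a=cv2.imread('pics/w29.png')
cv2.imwrite('pics/w29a.png',cv2.resize(a[20:260,240:540],None,fx=2.4,fy=2.4,interpolation=cv2.INTER_CUBIC))"
```

```text
t: 48.78
tcp_pos: [0.6889, 0.2744, 0.3273]
orientation: [-0.534, 0.534, 0.463, -0.463]
wrist_force: [0.1, 0.7, 0.2]
width: 1.0
t: 49.02
tcp_pos: [0.6844, 0.2788, 0.329]
orientation: [0.533, -0.533, -0.465, 0.465]
wrist_force: [-0.1, -0.5, 0.1]
width: 1.0
t 49.02 tcp [0.6844 0.2788 0.329 ] yaw 82.2 toolY [-0.0002  0.0002 -1.    ] F [-0.0653 -0.4775  0.0812] M [-0.0047 -0.0105 -0.063 ] w 1.0 q [ 0.2734  0.6615  0.9368  1.8463  0.0002 -1.1611]
```

View pics/w29a.png

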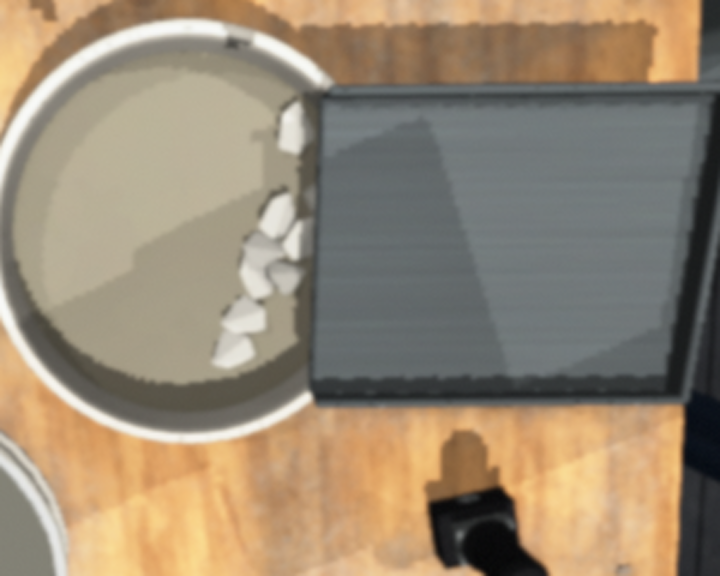

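View pics/s29a.png

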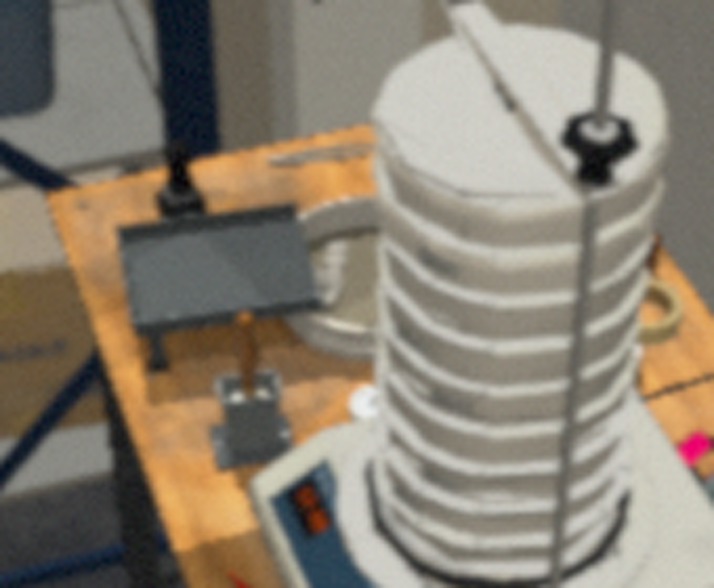

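View pics/t29.png

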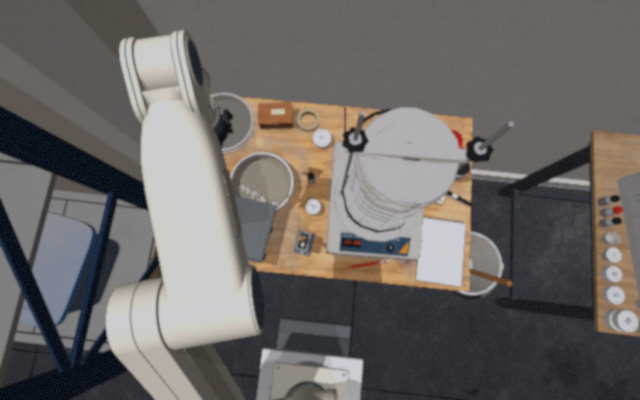

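```bash
python3 -c "
from h import *
print(order.close_job());st()"
```

```text
the job is handed in; nothing more can be done
None
the job is handed in; nothing more can be done
```

The job is done and handed in at about 49 s of the 176 s allowed; no verdict came back. The last pictures show everything as asked, except that no stamp imprint is visible on the page.

- **Lumps:** I swept the tray in five passes. The last pictures show it empty, with all nine lumps in the sieve. One of them is half hidden under the lip, so I counted it from the sliver that shows.
- **Brush:** It stands bristles down in the sleeve. I felt it touch the floor of the sleeve before letting go, and it looks upright.
- **Stamp press:** I set the stamp down well inside the page. The handle went down about 8.3 mm, and the force rose from about 6 N to 13 N, then jumped to 20 N at the stop. I held it there for over a second at about 23 N, then lifted it straight up.
- **Stamp return:** It stands upright on the bench, within a few millimetres of where it started.
- **Imprint not seen:** The pictures of the page after lifting showed no mark. The full press is therefore judged only from the travel and force readings. There was about 6 N of sideways force during the hold, but the measured position stayed within 0.1 mm.
- **Vial and tin:** They were never touched and look unmoved. The arm was clear of everything when I handed in.

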